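Pin the flywheel at its timing mark

ROBOT

A 6-joint arm with a two-finger parallel gripper is mounted at the origin on the work surface. World frame = base frame: x ahead of the robot, y to its left, z up, the work surface at z = 0. Lengths are in m, angles in degrees, forces in N, time in s.
With the tool pointing down it reaches from about 0.4 to 0.825 m from the base axis. Payload 7 kg.
Tool frame: the origin (TCP) lies at the very end of the fingers, on their centre line; the grasp point (between the pads) lies 19 mm behind it; z points along the fingers, x is the direction in which the jaws open and shut, and the axes are right-handed (so a half turn about z gives the same grasp; the last joint's range is limited). The gripper opens to 88 mm and grips with 3 to 60 N. Pads are 19 mm wide; open, the fingers measure 130 mm over their backs; the gripper's body (78 mm by 193 mm) begins 47 mm behind the grasp point.
Start: joints at [16.507, 20.546, 0.682, 0, -70.136, -16.507], TCP at [0.675, -0, 0.227] pointing down, gripper open.
Joint ranges: [-176.03, 176.03], [-82.01, 121.73], [-58.28, 71.71], [-173.87, 95.51], [-174.79, -0.11], [-173.66, 173.66]. Speed limits (degrees/s): [136.94, 136.94, 172.46, 180, 180, 180].

INTERFACE

Orientations are given as [roll, pitch, yaw] about the fixed x, y, z axes, in that order (R = Rz(yaw) Ry(pitch) Rx(roll)).
In Python, from plant import get_state, optics, order, finder gives the robot as it stands.
- The arm moves only by the shell command python3 -m crank 'ROWS' [FORCE]. ROWS is JSON, a list of rows, each an object of numbers: "dx", "dy", "dz": the shift along the tool's x, y, z in mm; "wx", "wy", "wz": the turn, a rotation vector about the tool's x, y, z in degrees; "hand": the opening in per cent of the stroke, from 0 (shut) to 100 (fully open). A call has 1 to 10 rows; each row shifts and turns the commanded pose from where the row before left it, along the tool's axes as they then stand; what a row does not reach is not made up. A row lasts 1/8 s, in which the tool goes at most 62.5 mm and 10.7 degrees, less where a joint would pass 70% of its speed; a pose out of reach is approached as far as the arm can. A call is refused whole if a number of a shift passes 62.5 or a number of a turn 10.7, either way. A call with a gripper value outside its range is refused whole. The fingers move at their own pace and stop on an object; FORCE is the grip in N (left out, the last holds). Time passes only in rows, so rows that do not move let the fingers close. It gives the time, the measured TCP pose, the force and the opening at its end, in the units of the state.
- get_state(): the state, without advancing time (a new reading comes with each control period).
- optics.capture(name): name is "scene" or "side" or "wrist"; returns the picture (480x640x3 uint8, blue, green, red); there is no depth.
- optics.calibration(name): a dict with "intrinsics" (3x3 intrinsics, pixels), "R" (3x3) and "t" (3): a world point X has camera coordinates R X + t; the wrist camera has in their place "T_tool_cam" (4x4, takes a point from camera to tool coordinates, whose origin is the TCP and whose axes are the tool frame's). Camera axes: x right, y down, z forward; pixel columns grow to the right and rows downward; lengths in m; the calibration is good to about 2 mm. A picture is of the moment at which its call begins: read the wrist's pose just before it. calibration takes no time and is no camera call.
- order.close_job(): hands the job in, once; it reports no verdict.
Trained networks look in the newest picture that a camera, given by its name, has taken for a name from the list of things; names that differ only in an ending like _2 or _b are one class to them, and where a whole thing is asked for, a point or a joint stands for the part that bears it (a point fixed in the world has none). Each returns a list of dicts, best first, with "conf" (0 to 1); they miss things now and then, are a little off and sometimes report something else, mostly with a low value. They report only what shows in the picture. A call takes as long as a camera call. They do not tell look-alikes from the thing itself.
- finder.masks_of(thing, camera): "mask" (480x640 bool, what is visible of it) and "rect" ([centre column, centre row, width, height] in pixels, round what is visible of it).
- finder.place_of(thing, camera): "centre" ([column, row] in pixels: a listed point, or the origin of a listed thing).
The state is a dict: "time_s": time; "joints": joint angles; "qd": joint speeds; "joint_torque": joint torques, N m; "tcp_pos": TCP position; "eef_rot": TCP orientation; "contact_force": force on the tool from outside, world axes, zero at the start; "moment": the same for the moment, N m; "gripper_width": finger opening in m.
Only numpy, scipy, OpenCV 4.12 (cv2) and the standard library are available. Lean on these libraries where they do the work, as an engineer would, in place of code of your own. Each camera call takes 0.05 s, during which the arm holds its last target.

TASK

Take the locking pin with the plain round 24 mm head from the stand and let it stand in the guide hole over the flywheel's rim. Then turn the wheel gently by its handle, the short way, bringing the mark on its far rim to about the fixed pointer, until you feel the pin drop into its slot and block the wheel; never force the wheel against the pin. See that the pin is fully home (press lightly if it hangs), head down on the guide, then let go of everything; leave the other two pins in the stand.

Things in the scene. Friction and masses are not known exactly. Their poses are not given: they have to be found in the camera images.
- rig: engine-timing trainer fixed on the table: dark 240 mm square steel base plate 20 mm thick with a flat-lying flywheel on an upright spindle. Origin: centre of the base's underside, on the spindle axis; x points to the side with the pointer (away from the robot), z up
- rotor: the flywheel itself with its handle and mark, turning about its z (up); origin on the axis at table height; its x axis points at no feature in particular
- axis (a point): point on the flywheel's upright axis, at its flat top (60 mm above the table). Wheel 156 mm across, 25 mm thick; friction (0.25 N m, about 4 N at the handle) holds it where it is left. Its rim has three radial slots 16.5 mm wide cut right through, 80 degrees apart; the middle one belongs to the timing mark, the others are wrong
- pointer (a point): tip of the small fixed steel pointer on a grey post at the far rim of the wheel, 81 mm from the axis and 62 mm above the table
- mark (a point): timing mark: aluminium clip 16 mm wide with a dark line on the wheel's outer rim; this point: the line at the rim's top edge, 78 mm from the axis. Starts 21 to 74 degrees clockwise of the pointer, seen from above. The clip is only roughly placed: the slot is under the guide when the mark is somewhere within 12 degrees either side of the pointer, so find it by feel
- handle_grip (a point): black upright crank handle on the wheel, 24 mm diameter, standing on a flat crank arm, from 76 to 146 mm above the table, 60 mm from the axis; it spins freely on its own pin, so it may be held firmly and led round the axis without turning the wrist. This point is on its centre line 20 mm below its top
- drive (a joint): spring twist between crank arm and wheel, rad, positive when the handle is pushed counterclockwise (seen from above): the arm drives the wheel through a stiff torsion spring of 15 N m per rad. About 0.017 (4 N at the handle) while the wheel turns freely; above 0.05 (12 N at the handle) the wheel is being forced
- guide (a point): mouth of the guide hole: centre of the vertical hole, on the top face (85 mm above the table) of an aluminium block 70 x 50 mm and 20 mm thick that overhangs the wheel's rim on the left far side, 60 mm from the axis. Hole diameter 15.5 mm, straight through, 2 mm chamfer; the wheel's top is 25 mm below this mouth. z up
- lock_pin_head (a point): centre of the locking pin's head: dark round head 24 mm diameter, 40 mm tall, on a steel shank 14 mm diameter; the point is 20 mm above the head's underside. Starts head up in one of the stand's three holes. In the guide, standing on the wheel, this point is 36 mm above the guide's mouth; fully home, the head rests on the block and it is 20 mm above the mouth. z points foot to head
- lock_pin: the same locking pin, origin at the centre of its foot, 61 mm below the head's centre: shank 41 mm long with a 2.5 mm chamfer at the foot; 0.13 to 0.25 kg
- stand: wooden pin stand fixed on the table, 200 x 60 mm, 45 mm high, origin at the centre of its underside, long side along its x; three holes in a row 65 mm apart, a pin in each, heads resting on its top
- tall_pin_head (a point): centre of the head of another pin in the stand: slim tall head 16 mm diameter, 52 mm tall. Not needed
- flat_pin_head (a point): centre of the head of another pin in the stand: wide flat head 36 mm diameter, 12 mm tall. Not needed
Things that resemble listed ones, but are neither listed nor needed, are in the scene too. Leave any red look-alike of the lock_pin alone.

How it is judged (in metres and radians):
On the way, in this order (a step that is already met when the one before it is completed fails the run):
1. the locking pin stands in the guide, let go, its foot resting on the wheel and not yet in a slot (z of lock_pin_head in the frame of guide between 0.03 and 0.04 m and horizontal distance between lock_pin_head and guide below 0.008 m and contact force between the fingers and lock_pin below 0.5 N), for 0.2 s.
2. the pin has dropped at least 6 mm into the wheel's slot, with the mark within 22 mm of the pointer (z of lock_pin_head in the frame of guide below 0.03 m and horizontal distance between mark and pointer below 0.022 m and horizontal distance between lock_pin_head and guide below 0.008 m), for 0.1 s.
At the end, for the whole second after the job is handed in: the locking pin is fully home in the guide and the wheel's slot (head resting on the guide block within 2.5 mm, upright, at rest), the mark is within 22 mm of the pointer, and the other two pins are within 20 mm of where they started (z of lock_pin_head in the frame of guide below 0.0225 m and horizontal distance between lock_pin_head and guide below 0.006 m and angle between lock_pin_head's own z axis and vertical below 0.15 rad and horizontal distance between mark and pointer below 0.022 m and linear speed of lock_pin below 0.02 m/s and distance of each of tall_pin_head, flat_pin_head from where it was at the start of the episode below 0.02 m); the robot touches nothing.
It fails at once if the wheel is forced: the crank's spring is twisted by more than 0.05 rad (over 12 N at the handle) either way (value of joint drive above 0.05 rad or value of joint drive below -0.05 rad).
It fails at once if the wheel and the pin press on each other with more than 30 N (contact force between lock_pin and rotor above 30 N).
It fails at once if the pin is rammed against the guide or wheel with more than 60 N (contact force between lock_pin and rig above 60 N).
It fails at once if one of the other pins is moved by more than 20 mm (distance of any of tall_pin_head, flat_pin_head from where it was at the start of the episode above 0.02 m).
It also fails if it takes over 67 s, if anything falls off the work surface, if the arm or the gripper's body presses on something with over 40 N, if the wrist force passes 120 N, or if a joint passes its speed limit or range.

## Working session

There is one attempt and no reset: what is moved stays moved. The work goes in short steps, Python scripts to look and compute and a shell command to move; the robot and the scene stay as the last step left them, time stands still between calls to the robot, and variables do not carry over. Pictures are saved under pics/ and viewed, and the job is handed in when it is done.

```bash
ls; mkdir -p pics; cat > h.py <<'E'
import numpy as np, cv2
from plant import get_state, optics, order, finder
E
python3 - <<'E'
from h import *
print(get_state())
for c in ["scene","side","wrist"]:
    im=optics.capture(c); cv2.imwrite(f"pics/{c}0.png",im)
    print(c,optics.calibration(c))
    for t in ["lock_pin_head","tall_pin_head","flat_pin_head","guide","pointer","mark","handle_grip","axis","stand","rig"]:
        print(t,[(round(d['conf'],2),np.round(d['centre'],1).tolist()) for d in finder.place_of(t,c)])
print(get_state()['time_s'])
E
```

```text
pics
{'time_s': 0.0, 'joints': array([ 1.65063669e+01,  2.05924615e+01,  6.34648851e-01, -2.12427012e-02,
       -7.01375083e+01, -1.65065669e+01]), 'qd': array([ 0.06796454,  0.02969507,  0.22117213, -0.06490087, -0.06706376,
       -0.02780625]), 'joint_torque': array([-8.00930356e-04, -5.82726967e+01,  2.93058443e+01,  6.99745238e+00,
        6.93249181e-03, -2.06530804e-04]), 'tcp_pos': array([ 6.74504255e-01, -2.78899397e-05,  2.25614238e-01]), 'eef_rot': array([-1.79992061e+02, -9.70668605e-02,  1.79992559e+02]), 'contact_force': array([ 1.06391925,  0.73642393, -0.2697763 ]), 'moment': array([ 0.05444369, -0.01058948,  0.02061991]), 'gripper_width': 0.08736170830302281}
scene {'intrinsics': array([[532.51073948,   0.        , 311.2691887 ],
       [  0.        , 532.51073948, 235.56911698],
       [  0.        ,   0.        ,   1.        ]]), 'R': array([[ 0.25570201,  0.96672261, -0.00799226],
       [ 0.73752663, -0.20041034, -0.64489547],
       [-0.62503677,  0.15900656, -0.76422899]]), 't': array([-0.10331783, -0.34738683,  1.32011447])}
lock_pin_head [(0.85, [240.3, 228.
[... 1323 characters left out ...]
   ,   1.        ]]), 'T_tool_cam': array([[ 9.99999812e-01, -4.61568867e-04, -4.03807759e-04,
        -5.90870806e-04],
       [ 5.58627807e-04,  9.57267226e-01,  2.89204332e-01,
        -7.93714200e-02],
       [ 2.53064218e-04, -2.89204503e-01,  9.57267304e-01,
        -1.57581871e-01],
       [ 0.00000000e+00,  0.00000000e+00,  0.00000000e+00,
         1.00000000e+00]])}
lock_pin_head [(0.96, [499.8, 18.5])]
tall_pin_head []
flat_pin_head []
guide [(0.95, [417.0, 343.8]), (0.49, [429.8, 275.9])]
pointer [(0.57, [348.4, 275.7])]
mark [(0.64, [378.1, 225.2]), (0.5, [345.7, 278.5])]
handle_grip [(0.95, [530.4, 294.2])]
axis [(0.76, [430.5, 276.7])]
stand []
rig [(0.63, [416.9, 260.1])]
1.65
```

View pics/scene0.png

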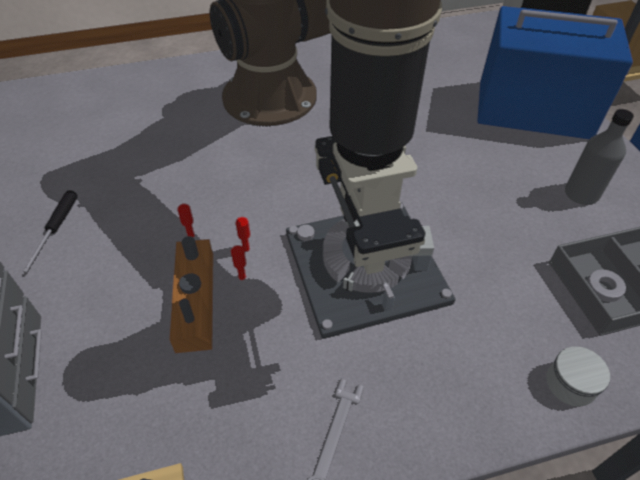

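View pics/side0.png

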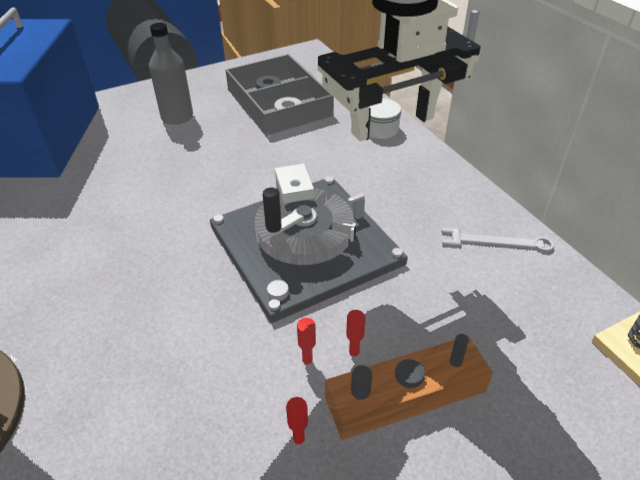

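View pics/wrist0.png

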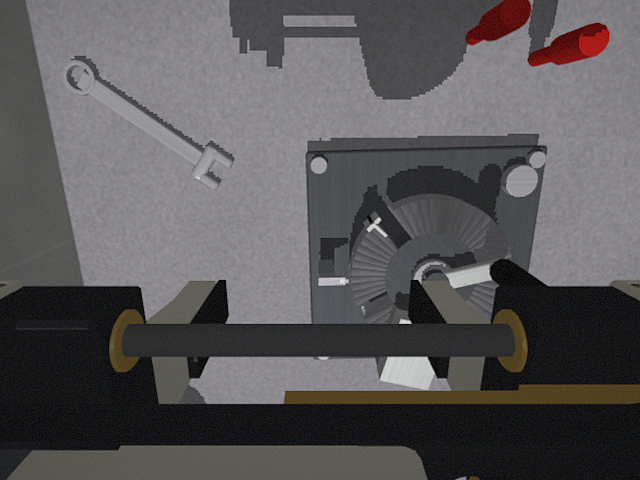

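```bash
cat >> h.py <<'E'
from scipy.spatial.transform import Rotation as Rot
def toolT(s):
    T=np.eye(4); T[:3,:3]=Rot.from_euler('xyz',s['eef_rot'],degrees=True).as_matrix(); T[:3,3]=s['tcp_pos']; return T
def cam(c,s=None):
    k=optics.calibration(c); K=k['intrinsics']
    if c=='wrist':
        W=toolT(s or get_state())@k['T_tool_cam']; return K,W[:3,:3].T,-W[:3,:3].T@W[:3,3]
    return K,np.array(k['R']),np.array(k['t'])
def ray(c,px,s=None):
    K,R,t=cam(c,s); d=R.T@np.linalg.solve(K,[px[0],px[1],1.]); return -R.T@t,d/np.linalg.norm(d)
def onz(c,px,z,s=None):
    o,d=ray(c,px,s); return o+d*(z-o[2])/d[2]
def tri(obs):
    A=np.zeros((3,3));b=np.zeros(3)
    rs=[ray(*o) for o in obs]
    for o,d in rs:
        P=np.eye(3)-np.outer(d,d);A+=P;b+=P@o
    X=np.linalg.solve(A,b); return X,[np.linalg.norm((np.eye(3)-np.outer(d,d))@(X-o))*1000 for o,d in rs]
def proj(c,X,s=None):
    K,R,t=cam(c,s); p=K@(R@np.asarray(X)+t); return p[:2]/p[2]
E
python3 - <<'E'
from h import *
s=get_state(); s['tcp_pos']
print('lock',tri([('scene',(191.7,248.1)),('side',(363.6,384.5))]))
print('tall',tri([('scene',(186.7,312.1)),('side',(459.7,351.9))]))
print('flat',tri([('scene',(188.2,284.3)),('side',(411,375.8))]))
print('pointer',tri([('scene',(383.3,283.9)),('side',(345.7,200.7)),('wrist',(348.4,275.7),s)]))
print('mark',tri([('scene',(345.9,279.6)),('side',(351,224.1)),('wrist',(378.1,225.2),s)]))
print('guide',tri([('side',(293.5,186.9)),('wrist',(417,343.8),s)]))
print('axis',tri([('side',(302.7,215)),('wrist',(430.5,276.7),s)]))
print('handle',tri([('side',(270,199.8)),('wrist',(530.4,294.2),s)]))
for c,p,z in [('side',(293.5,186.9),.085),('side',(302.7,215),.06),('side',(345.7,200.7),.062),('scene',(383.3,283.9),.062),('wrist',(417,343.8),.085),('wrist',(430.5,276.7),.06)]: print(c,onz(c,p,z))
a=cv2.imread('pics/side0.png'); cv2.imwrite('pics/sc.png',np.hstack([cv2.resize(a[320:450,320:500],None,fx=2.2,fy=2.2),cv2.resize(a[160:290,210:390],None,fx=2.2,fy=2.2)]))
a=cv2.imread('pics/scene0.png'); cv2.imwrite('pics/sc2.png',cv2.resize(a[190:360,150:460],None,fx=2.5,fy=2.5))
E
```

```text
lock (array([ 0.49176407, -0.24021884,  0.06172945]), [np.float64(2.699771181276197), np.float64(2.699771181276308)])
tall (array([ 0.6205309 , -0.2604322 ,  0.06431214]), [np.float64(0.03605920975980903), np.float64(0.036059209759897924)])
flat (array([ 0.55528126, -0.25339573,  0.0484376 ]), [np.float64(0.4206690789065118), np.float64(0.42066907890649186)])
pointer (array([0.64516247, 0.0606656 , 0.05898686]), [np.float64(1.857214388131997), np.float64(4.160847943833876), np.float64(2.458891339930893)])
mark (array([0.62136505, 0.00524114, 0.06249568]), [np.float64(4.45679579567674), np.float64(3.0689141013232013), np.float64(1.6058751819849748)])
guide (array([0.57803172, 0.12405951, 0.07302166]), [np.float64(0.9744115841508598), np.float64(0.9744115841508144)])
axis (array([0.56551619, 0.05966193, 0.06356137]), [np.float64(2.6550689508950516), np.float64(2.6550689508952234)])
handle (array([0.50748357, 0.04702224, 0.12689857]), [np.float64(1.9600880522726827), np.float64(1.96008805227271)])
side [0.57194509 0.10887254 0.085     ]
side [0.56647625 0.06653639 0.06      ]
side [0.64267949 0.06276101 0.062     ]
scene [0.64893997 0.05836817 0.062     ]
wrist [0.58122296 0.11723831 0.085     ]
wrist [0.56612876 0.05876371 0.06      ]
```

View pics/sc.png

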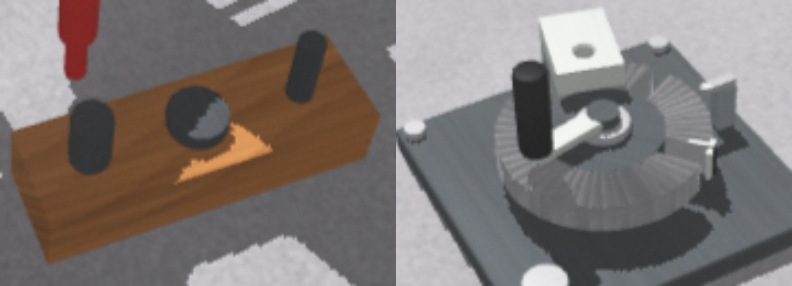

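View pics/sc2.png

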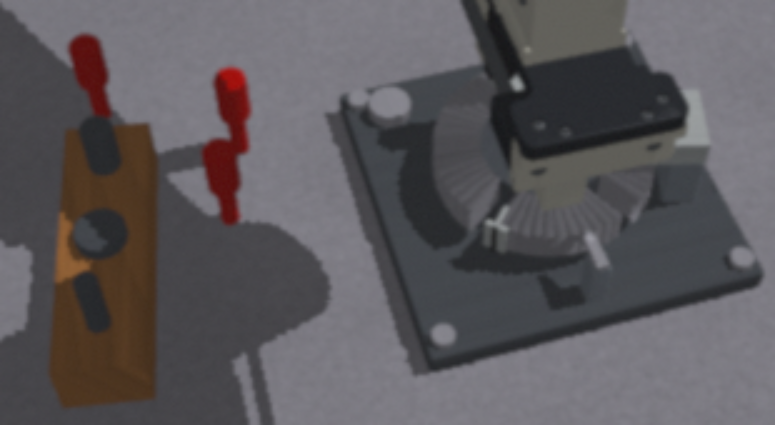

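```bash
python3 -m crank '[{"dx":25,"dy":40,"hand":50},{"dx":25,"dy":40},{"dx":25,"dy":40},{"dx":0}]' 20
python3 - <<'E'
from h import *
s=get_state(); print(s['tcp_pos'],s['eef_rot'],s['time_s'],s['gripper_width'],s['contact_force'])
im=optics.capture('wrist'); cv2.imwrite("pics/w1.png",im)
for t,z in [("guide",.085),("pointer",.062),("mark",.0605),("handle_grip",.126),("axis",.06)]:
    print(t,[(round(d['conf'],2),np.round(d['centre'],1).tolist(),onz('wrist',d['centre'],z,s)) for d in finder.place_of(t,'wrist')])
E
```

```text
[ 6.74952458e-01 -3.88450833e-05  2.26565980e-01] [-1.79998736e+02 -1.98932542e-03 -1.79998893e+02] 1.65 0.08782923800713711 [0.23205606 0.08315308 0.25570965]
guide [(0.84, [420.2, 344.0], array([0.57815393, 0.11745837, 0.085     ])), (0.64, [530.0, 289.2], array([0.48314644, 0.06040898, 0.085     ]))]
pointer [(0.84, [347.2, 278.1], array([0.64732355, 0.05933997, 0.062     ]))]
mark [(0.59, [375.3, 223.4], array([0.62236256, 0.00504616, 0.0605    ]))]
handle_grip [(0.58, [531.5, 288.1], array([0.50850236, 0.04030657, 0.126     ]))]
axis [(0.57, [431.6, 280.1], array([0.56473291, 0.06234959, 0.06      ]))]validation failed for argument at $[0]...
```

View pics/w1.png

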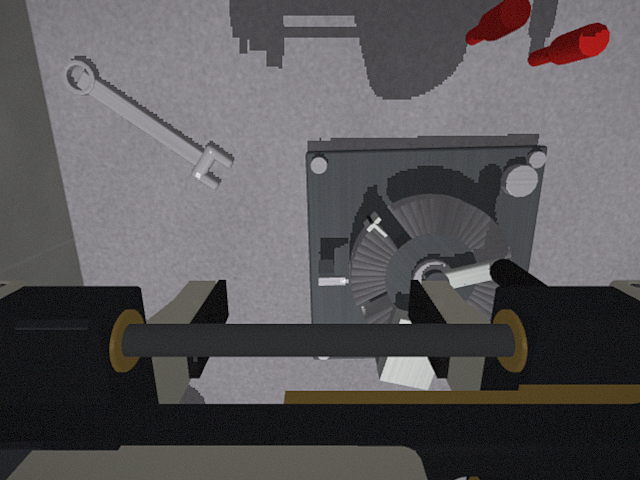

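```bash
python3 -m crank '[{"dx":25,"dy":40,"dz":0,"wx":0,"wy":0,"wz":0,"hand":50},{"dx":25,"dy":40,"dz":0,"wx":0,"wy":0,"wz":0,"hand":50},{"dx":25,"dy":40,"dz":0,"wx":0,"wy":0,"wz":0,"hand":50},{"dx":0,"dy":0,"dz":0,"wx":0,"wy":0,"wz":0,"hand":50}]' 20
```

```text
time_s: 2.45
tcp_pos: [0.5988, 0.1223, 0.2272]
eef_rot: [180.0, 0.0, -179.8]
contact_force: [0.2, 0.2, 0.8]
gripper_width: 0.0529
```

```bash
cat >> h.py <<'E'
def look(name,things,c='wrist'):
    s=get_state(); im=optics.capture(c); cv2.imwrite(f"pics/{name}.png",im)
    print(s['time_s'],np.round(s['tcp_pos'],4),np.round(s['eef_rot'],1),np.round(s['gripper_width'],4),np.round(s['contact_force'],1))
    for t,z in things:
        print(t,[(round(d['conf'],2),np.round(d['centre'],1).tolist(),np.round(onz(c,d['centre'],z,s),4).tolist()) for d in finder.place_of(t,c)])
    return s,im
E
python3 - <<'E'
from h import *
look('w2',[("guide",.085),("pointer",.062),("mark",.0605),("handle_grip",.126),("axis",.06)])
E
```

```text
2.45 [0.5988 0.1223 0.2272] [ 180.     0.  -179.8] 0.0529 [0.2 0.2 0.8]
guide [(0.95, [341.3, 220.9], [0.5795, 0.119, 0.085])]
pointer [(0.76, [264.6, 148.6], [0.6463, 0.0601, 0.062])]
mark []
handle_grip [(0.84, [453.8, 130.2], [0.5062, 0.044, 0.126])]
axis [(0.87, [358.1, 149.8], [0.5645, 0.061, 0.06])]
```

View pics/w2.png

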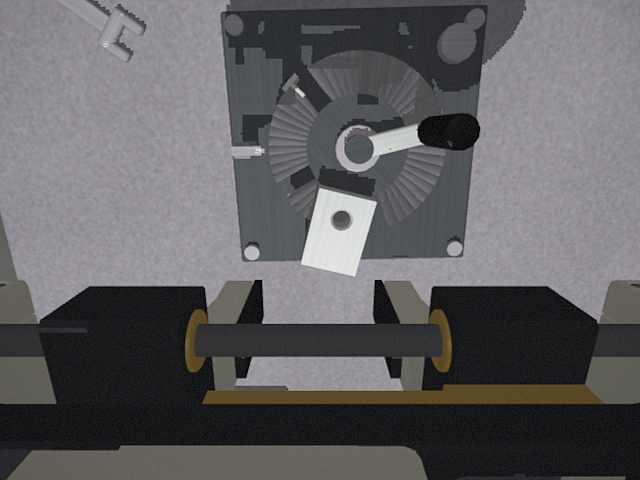

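```bash
python3 - <<'E'
from h import *
s=get_state()
m=onz('wrist',(294,89),.0605,s); a=np.array([.5645,.061]); d=m[:2]-a; print(m,np.hypot(*d),np.degrees(np.arctan2(d[1],d[0])))
for sc,sd in [((240.3,228.9),(356.8,327.2)),((238.8,258.1),(356.8,327.2)),((240.3,228.9),(306.3,334.4)),((238.8,258.1),(306.3,334.4)),((185.2,216.7),(298.3,414.8))]: print(tri([('scene',sc),('side',sd)]))
E
python3 -m crank '[{"dx":16,"dy":-58,"dz":0,"wx":0,"wy":0,"wz":0,"hand":50},{"dx":16,"dy":-58,"dz":0,"wx":0,"wy":0,"wz":0,"hand":50},{"dx":16,"dy":-58,"dz":0,"wx":0,"wy":0,"wz":0,"hand":50},{"dx":16,"dy":-58,"dz":0,"wx":0,"wy":0,"wz":0,"hand":50},{"dx":16,"dy":-58,"dz":0,"wx":0,"wy":0,"wz":0,"hand":50},{"dx":16,"dy":-50,"dz":0,"wx":0,"wy":0,"wz":0,"hand":50},{"dx":0,"dy":0,"dz":0,"wx":0,"wy":0,"wz":0,"hand":50}]' 20
python3 - <<'E'
from h import *
look('w3',[("lock_pin_head",.065),("flat_pin_head",.051),("tall_pin_head",.071),("stand",0)])
E
```

```text
[0.62081611 0.0081859  0.0605    ] 0.07720643155896581 -43.1619967873567
(array([ 0.51069332, -0.166099  ,  0.09403276]), [np.float64(19.004768290946295), np.float64(19.00476829094632)])
(array([ 0.53029992, -0.16266636,  0.05746932]), [np.float64(0.5375998100083921), np.float64(0.5375998100083931)])
(array([ 0.46637919, -0.14687504,  0.06102059]), [np.float64(1.7991245867203676), np.float64(1.7991245867204126)])
(array([ 0.4854179 , -0.14332537,  0.02349329]), [np.float64(22.502749959302463), np.float64(22.502749959302445)])
(array([ 0.40777389, -0.24059611,  0.05741341]), [np.float64(0.8838889167893835), np.float64(0.8838889167893519)])
time_s: 3.62
tcp_pos: [0.5024, -0.2237, 0.2264]
eef_rot: [-180.0, -0.0, 179.7]
contact_force: [-0.0, -0.1, 0.3]
gripper_width: 0.0439
3.625 [ 0.5024 -0.2237  0.2264] [-180.    -0.   179.7] 0.0439 [-0.  -0.1  0.3]
lock_pin_head [(0.94, [332.1, 200.4], [0.4902, -0.2412, 0.065]), (0.94, [289.9, 279.5], [0.5303, -0.1645, 0.065]), (0.8, [354.3, 298.4], [0.468, -0.1441, 0.065]), (0.57, [422.8, 199.3], [0.4088, -0.2417, 0.065])]
flat_pin_head [(0.64, [261.9, 188.9], [0.5549, -0.2497, 0.051]), (0.43, [327.7, 189.2], [0.4938, -0.249, 0.051])]
tall_pin_head [(0.77, [185.0, 181.3], [0.6181, -0.26, 0.071])]
stand [(0.65, [270.8, 180.7], [0.553, -0.2502, 0.0])]
```

View pics/w3.png

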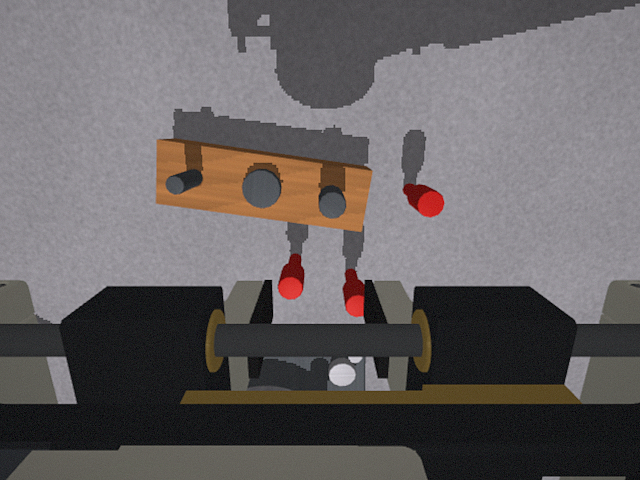

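```bash
python3 - <<'E'
import cv2
a=cv2.imread('pics/w3.png'); cv2.imwrite('pics/w3c.png',cv2.resize(a[120:320,140:460],None,fx=2.4,fy=2.4))
E
python3 -m crank '[{"dx":12,"dy":-17,"dz":40,"wx":0,"wy":0,"wz":0,"hand":50},{"dx":0,"dy":0,"dz":50,"wx":0,"wy":0,"wz":0,"hand":50},{"dx":0,"dy":0,"dz":0,"wx":0,"wy":0,"wz":0,"hand":50}]' 20
python3 - <<'E'
from h import *
look('w4',[("lock_pin_head",.065)])
E
```

```text
time_s: 4.25
tcp_pos: [0.4897, -0.2358, 0.1336]
eef_rot: [179.9, -0.4, -180.0]
contact_force: [-0.3, 0.3, 0.3]
gripper_width: 0.044
4.25 [ 0.4897 -0.2358  0.1336] [ 179.9   -0.4 -180. ] 0.044 [-0.3  0.3  0.3]
lock_pin_head [(0.98, [263.4, 343.4], [0.5292, -0.1669, 0.065]), (0.81, [346.3, 369.3], [0.4689, -0.1447, 0.065]), (0.59, [319.5, 245.5], [0.4889, -0.241, 0.065])]
```

View pics/w3c.png

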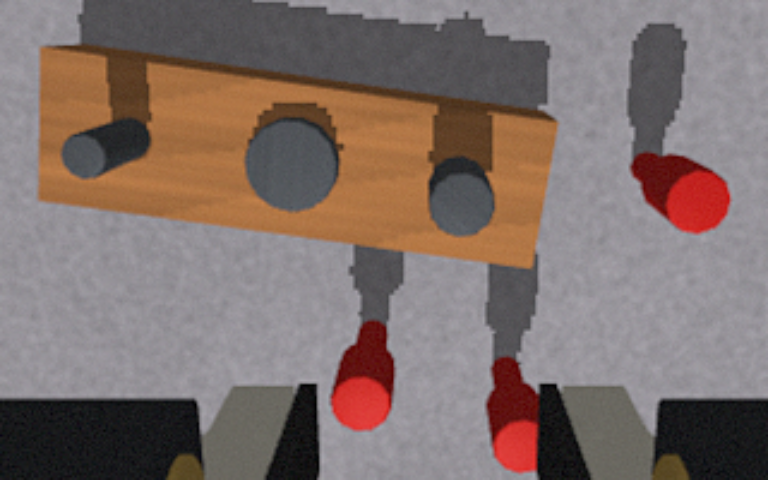

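View pics/w4.png

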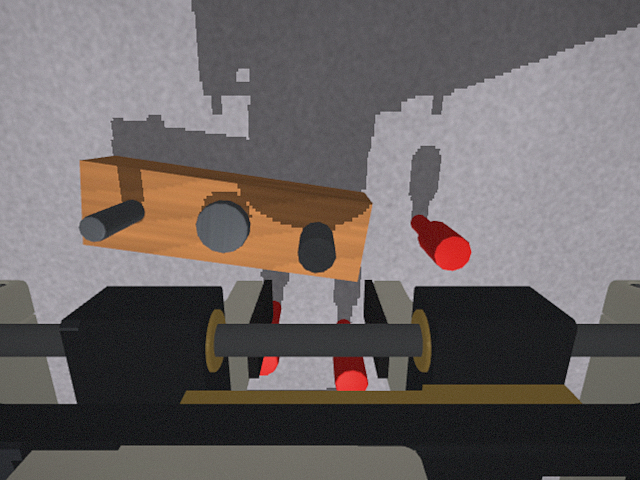

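```bash
python3 -m crank '[{"dx":1,"dy":-5,"dz":40,"wx":0,"wy":0,"wz":0,"hand":50},{"dx":0,"dy":0,"dz":40,"wx":0,"wy":0,"wz":0,"hand":50},{"dx":0,"dy":0,"dz":0,"wx":0,"wy":0,"wz":0,"hand":50}]' 20
python3 - <<'E'
from h import *
look('w5',[("lock_pin_head",.065)])
E
```

```text
time_s: 4.72
tcp_pos: [0.4908, -0.2416, 0.0564]
eef_rot: [180.0, -0.1, -180.0]
contact_force: [0.1, -0.3, 0.9]
gripper_width: 0.0439
4.725 [ 0.4908 -0.2416  0.0564] [ 1.8e+02 -1.0e-01 -1.8e+02] 0.0439 [ 0.1 -0.3  0.9]
lock_pin_head [(0.69, [324.4, 312.7], [0.4885, -0.2396, 0.065])]
```

View pics/w5.png

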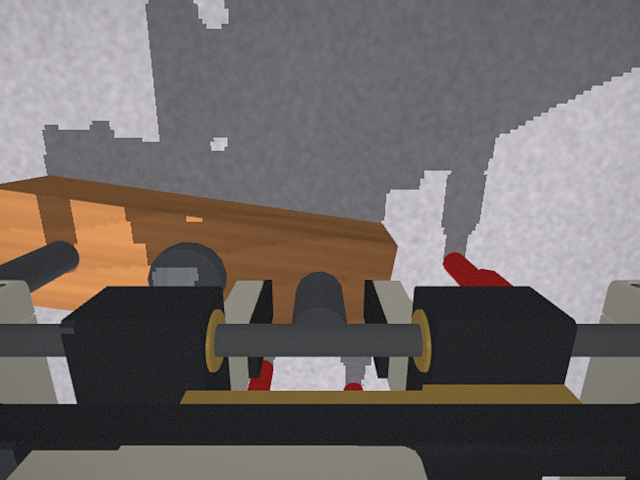

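```bash
python3 -m crank '[{"dx":0,"dy":0,"dz":0,"wx":0,"wy":0,"wz":0,"hand":10},{"dx":0,"dy":0,"dz":0,"wx":0,"wy":0,"wz":0,"hand":10},{"dx":0,"dy":0,"dz":0,"wx":0,"wy":0,"wz":0,"hand":10},{"dx":0,"dy":0,"dz":0,"wx":0,"wy":0,"wz":0,"hand":10}]' 30
```

```text
time_s: 5.32
tcp_pos: [0.4913, -0.2421, 0.0577]
eef_rot: [-180.0, 0.1, -180.0]
contact_force: [-2.3, 1.8, 6.8]
gripper_width: 0.0233
```

```bash
python3 -m crank '[{"dx":0,"dy":0,"dz":-15,"wx":0,"wy":0,"wz":0,"hand":10},{"dx":0,"dy":0,"dz":-35,"wx":0,"wy":0,"wz":0,"hand":10},{"dx":0,"dy":0,"dz":-50,"wx":0,"wy":0,"wz":0,"hand":10},{"dx":0,"dy":0,"dz":-50,"wx":0,"wy":0,"wz":0,"hand":10},{"dx":0,"dy":0,"dz":-20,"wx":0,"wy":0,"wz":0,"hand":10}]' 30
python3 - <<'E'
from h import *
look('w6',[("lock_pin_head",.23)])
look('s6',[("lock_pin_head",.23),("lock_pin",.17)],'side')
E
```

```text
time_s: 5.95
tcp_pos: [0.492, -0.2424, 0.231]
eef_rot: [-179.9, 0.3, -180.0]
contact_force: [-0.8, 0.4, -2.5]
gripper_width: 0.0231
5.95 [ 0.492  -0.2424  0.231 ] [-179.9    0.3 -180. ] 0.0231 [-0.8  0.4 -2.5]
lock_pin_head [(0.96, [407.3, 217.8], [0.4522, -0.283, 0.23]), (0.71, [319.2, 309.7], [0.492, -0.2367, 0.23]), (0.47, [281.5, 298.2], [0.5103, -0.2429, 0.23])]
6.05 [ 0.4922 -0.2424  0.2301] [-179.9    0.3 -180. ] 0.0234 [ 0.3  0.4 -2.2]
lock_pin_head [(0.91, [372.0, 285.5], [0.4969, -0.2367, 0.23]), (0.75, [296.3, 414.4], [0.3691, -0.3271, 0.23]), (0.59, [305.3, 334.9], [0.4115, -0.2594, 0.23])]
lock_pin [(0.8, [296.6, 438.4], [0.3716, -0.3175, 0.17]), (0.76, [364.1, 325.4], [0.4909, -0.2371, 0.17]), (0.7, [354.7, 355.4], [0.4629, -0.2651, 0.17]), (0.6, [306.8, 361.5], [0.4168, -0.2489, 0.17])]
```

View pics/w6.png

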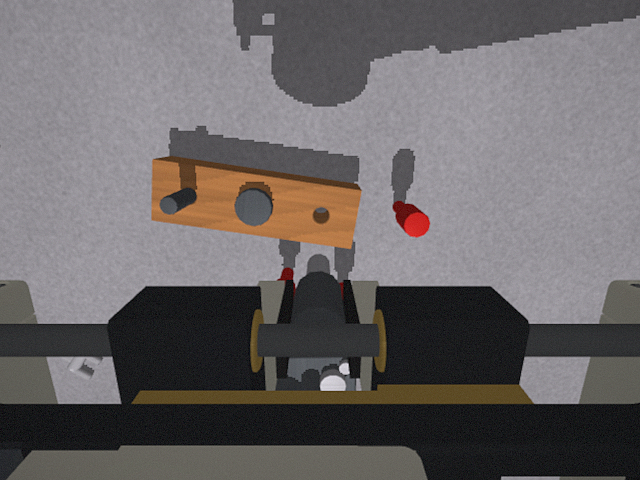

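View pics/s6.png

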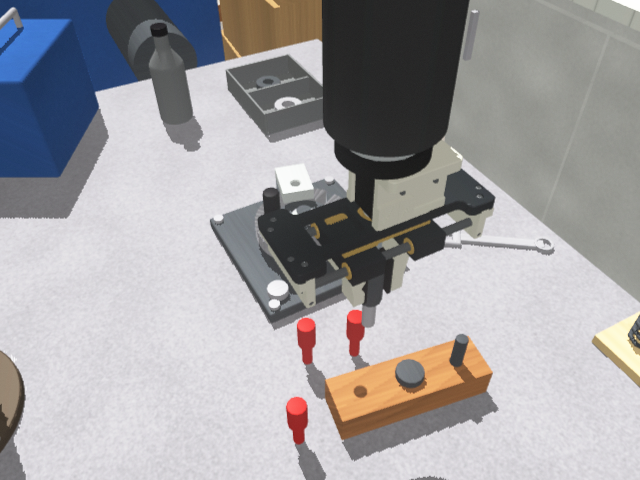

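```bash
python3 - <<'E'
import numpy as np,cv2
from h import *
k=optics.calibration('wrist');K=k['intrinsics'];Ti=np.linalg.inv(k['T_tool_cam'])
def pt(p):
    q=K@(Ti@np.r_[p,1])[:3]; return q[:2]/q[2]
for y0 in (-.004,0,.004):
    pts=[]
    for r,z in ((.0045,.053),(.007,.0505),(.007,.012),(.012,.012)):
        c=np.array([pt([r*np.cos(a),y0+r*np.sin(a),z]) for a in np.linspace(0,6.28,60)])
        pts.append((r,z,c.min(0).round(1).tolist(),c.max(0).round(1).tolist()))
    print(y0,pts)
a=cv2.imread('pics/w6.png'); cv2.imwrite('pics/w6c.png',cv2.resize(a[235:345,255:385],None,fx=6,fy=5.4,interpolation=cv2.INTER_NEAREST))
E
```

```text
-0.004 [(0.0045, 0.053, [311.8, 248.4], [326.3, 262.1]), (0.007, 0.0505, [307.6, 245.8], [330.4, 267.3]), (0.007, 0.012, [305.6, 269.6], [332.9, 294.8]), (0.012, 0.012, [295.8, 260.3], [342.7, 303.5])]
0 [(0.0045, 0.053, [311.8, 254.5], [326.2, 268.0]), (0.007, 0.0505, [307.7, 252.0], [330.4, 273.3]), (0.007, 0.012, [305.6, 276.9], [332.8, 301.8]), (0.012, 0.012, [295.9, 267.7], [342.5, 310.4])]
0.004 [(0.0045, 0.053, [311.8, 260.6], [326.2, 274.0]), (0.007, 0.0505, [307.7, 258.2], [330.3, 279.2]), (0.007, 0.012, [305.7, 284.1], [332.7, 308.7]), (0.012, 0.012, [296.1, 275.1], [342.4, 317.2])]
```

View pics/w6c.png

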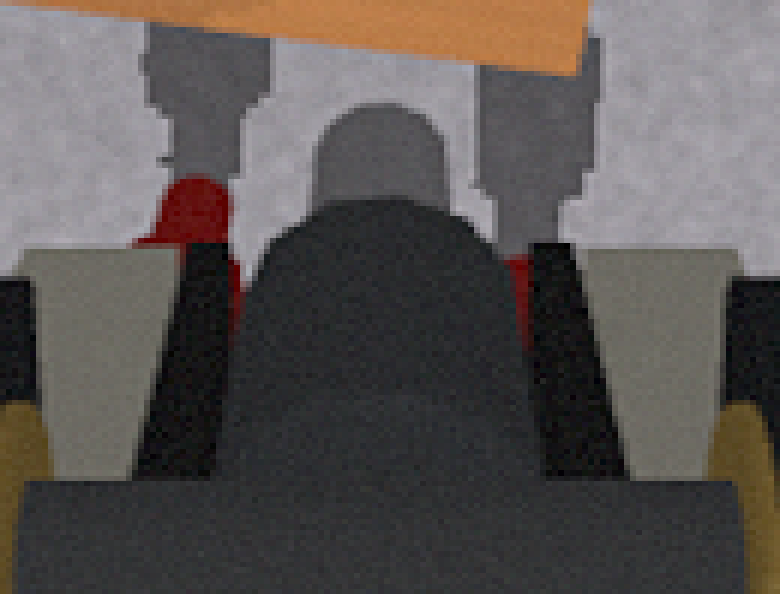

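```bash
python3 -m crank '[{"dx":-6,"dy":25,"dz":0,"wx":0,"wy":0,"wz":0,"hand":10},{"dx":-12,"dy":50,"dz":0,"wx":0,"wy":0,"wz":0,"hand":10},{"dx":-13,"dy":55,"dz":0,"wx":0,"wy":0,"wz":0,"hand":10},{"dx":-13,"dy":55,"dz":0,"wx":0,"wy":0,"wz":0,"hand":10},{"dx":-13,"dy":55,"dz":0,"wx":0,"wy":0,"wz":0,"hand":10},{"dx":-13,"dy":55,"dz":0,"wx":0,"wy":0,"wz":0,"hand":10},{"dx":-12,"dy":45,"dz":0,"wx":0,"wy":0,"wz":0,"hand":10},{"dx":-6,"dy":19,"dz":20,"wx":0,"wy":0,"wz":0,"hand":10},{"dx":0,"dy":0,"dz":30,"wx":0,"wy":0,"wz":0,"hand":10},{"dx":0,"dy":0,"dz":0,"wx":0,"wy":0,"wz":0,"hand":10}]' 30
python3 - <<'E'
from h import *
look('w7',[("lock_pin",.125),("guide",.085)])
look('s7',[("lock_pin",.125),("guide",.085)],'side')
look('c7',[("lock_pin",.125),("guide",.085)],'scene')
E
```

```text
time_s: 7.45
tcp_pos: [0.5766, 0.1163, 0.1726]
eef_rot: [-179.8, -0.4, -180.0]
contact_force: [0.1, -0.2, -1.8]
gripper_width: 0.0235
7.45 [0.5766 0.1163 0.1726] [-179.8   -0.4 -180. ] 0.0235 [ 0.1 -0.2 -1.8]
lock_pin [(0.77, [316.8, 262.5], [0.5776, 0.1149, 0.125])]
guide [(0.59, [315.1, 246.9], [0.5786, 0.118, 0.085])]
7.6 [0.5794 0.1167 0.1771] [-180.    0.  180.] 0.0228 [ 0.2 -1.4 -0.3]
lock_pin [(0.8, [299.1, 439.8], [0.3817, -0.2988, 0.125]), (0.71, [352.8, 353.4], [0.4795, -0.2358, 0.125]), (0.67, [306.6, 358.1], [0.4314, -0.2172, 0.125]), (0.6, [294.5, 163.4], [0.5785, 0.115, 0.125])]
guide [(0.92, [294.7, 184.0], [0.5769, 0.1147, 0.085])]
7.75 [0.5795 0.1169 0.1778] [1.8e+02 1.0e-01 1.8e+02] 0.0234 [ 0.1 -0.6 -1.6]
lock_pin [(0.84, [190.1, 232.9], [0.5115, -0.2317, 0.125]), (0.83, [246.3, 246.8], [0.5642, -0.1484, 0.125]), (0.64, [244.8, 281.1], [0.6295, -0.1626, 0.125]), (0.61, [403.9, 223.1], [0.5828, 0.1118, 0.125]), (0.41, [367.4, 264.9], [0.6489, 0.026, 0.125])]
guide [(0.81, [401.1, 238.3], [0.5822, 0.1122, 0.085])]
```

View pics/w7.png

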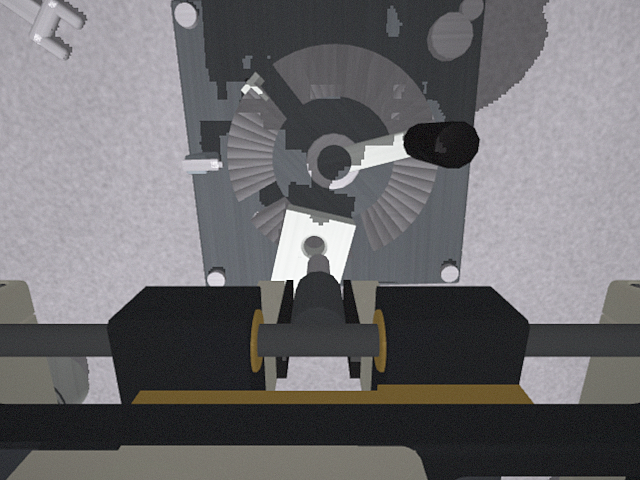

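View pics/s7.png

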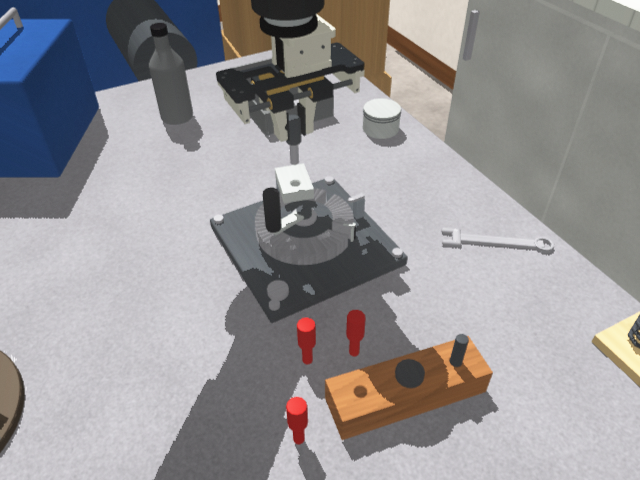

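View pics/c7.png

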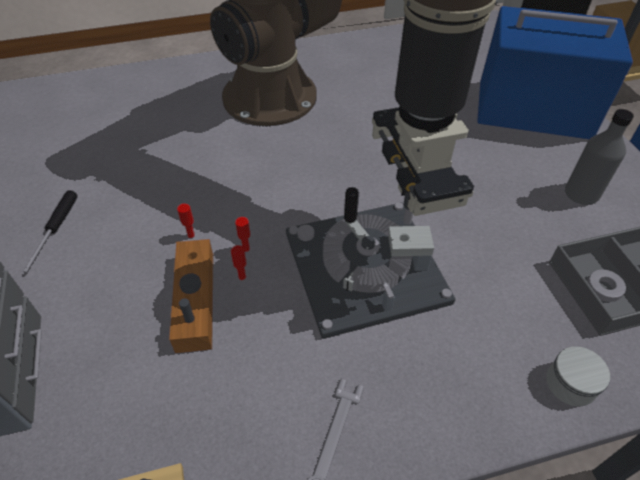

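```bash
python3 -m crank '[{"dx":0,"dy":0,"dz":15,"wx":0,"wy":0,"wz":0,"hand":10},{"dx":0,"dy":0,"dz":12,"wx":0,"wy":0,"wz":0,"hand":10},{"dx":0,"dy":0,"dz":0,"wx":0,"wy":0,"wz":0,"hand":10},{"dx":0,"dy":0,"dz":0,"wx":0,"wy":0,"wz":0,"hand":10}]' 30
python3 - <<'E'
from h import *
ims=[]
for c,(x,y) in (('wrist',(315,255)),('side',(294,178)),('scene',(404,236))):
    s,im=look('d8'+c,[("lock_pin",.097),("guide",.085)],c)
    ims.append(cv2.resize(im[y-40:y+40,x-33:x+33],None,fx=4,fy=4,interpolation=cv2.INTER_NEAREST))
cv2.imwrite('pics/d8.png',np.hstack(ims)[:600])
E
```

```text
time_s: 8.4
tcp_pos: [0.5791, 0.117, 0.1494]
eef_rot: [-180.0, -0.0, -180.0]
contact_force: [0.8, 0.6, -1.7]
gripper_width: 0.0229
8.4 [0.5791 0.117  0.1494] [-180.   -0. -180.] 0.0229 [ 0.8  0.6 -1.7]
lock_pin [(0.77, [319.0, 261.4], [0.5791, 0.1168, 0.097])]
guide [(0.69, [318.9, 256.6], [0.5791, 0.1179, 0.085])]
8.55 [0.5792 0.1171 0.1499] [ 180.    0. -180.] 0.0227 [ 0.3  0.1 -2.2]
lock_pin [(0.81, [291.2, 177.8], [0.5727, 0.1178, 0.097]), (0.71, [305.5, 360.6], [0.4368, -0.2022, 0.097]), (0.69, [298.4, 438.4], [0.3872, -0.2841, 0.097]), (0.65, [354.4, 352.7], [0.4923, -0.2194, 0.097])]
guide [(0.68, [297.5, 185.1], [0.5797, 0.11, 0.085])]
8.7 [0.5791 0.117  0.1499] [180.   0. 180.] 0.0233 [-0.4  0.1 -2.5]
lock_pin [(0.94, [246.7, 247.4], [0.5426, -0.1467, 0.097]), (0.8, [189.2, 236.3], [0.4933, -0.2362, 0.097]), (0.62, [401.8, 233.8], [0.5822, 0.1119, 0.097]), (0.59, [242.9, 279.6], [0.6055, -0.1642, 0.097])]
guide [(0.64, [369.0, 247.3], [0.5865, 0.053, 0.085]), (0.56, [403.1, 238.1], [0.5826, 0.1157, 0.085])]
```

View pics/d8.png

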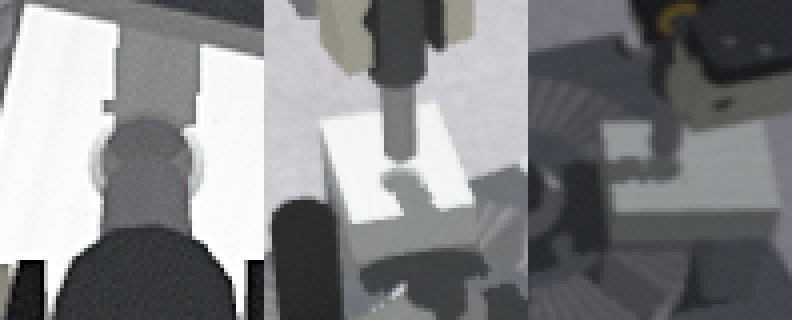

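```bash
python3 - <<'E'
from h import *
a=cv2.imread('pics/d8wrist.png')[230:285,285:350].astype(float)
a=np.clip((a-20)*2.2,0,255).astype(np.uint8)
a=cv2.resize(a,None,fx=11,fy=11,interpolation=cv2.INTER_NEAREST)
for i in range(0,65,5): cv2.putText(a,str(285+i),(i*11,10),0,.35,(0,0,255))
for i in range(0,55,5): cv2.putText(a,str(230+i),(0,i*11+6),0,.35,(0,0,255))
cv2.imwrite('pics/d8w.png',a[:600])
s={'tcp_pos':[.5791,.117,.1499],'eef_rot':[180,0,180]}
for gy in (.115,.117,.119,.121):
  out=[]
  for r,z in ((.00975,.085),(.00775,.083)):
    c=np.array([proj('wrist',[.5791+r*np.cos(t),gy+r*np.sin(t),z],s) for t in np.linspace(0,6.28,80)]); out.append((c.min(0).round(1),c.max(0).round(1)))
  print(gy,out)
E
```

```text
0.115 [(array([304. , 237.8]), array([333.9, 265.9])), (array([307.2, 239.8]), array([330.7, 262. ]))]
0.117 [(array([304.1, 240.7]), array([333.8, 268.8])), (array([307.2, 242.7]), array([330.7, 264.9]))]
0.119 [(array([304.1, 243.7]), array([333.8, 271.6])), (array([307.2, 245.6]), array([330.6, 267.6]))]
0.121 [(array([304.1, 246.6]), array([333.7, 274.4])), (array([307.3, 248.5]), array([330.6, 270.4]))]
```

View pics/d8w.png

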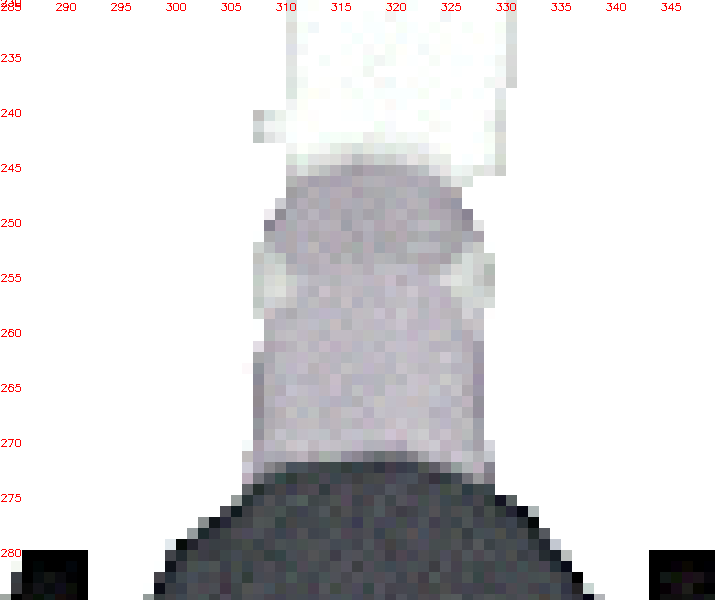

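```bash
python3 -m crank '[{"dx":0,"dy":0,"dz":6,"wx":0,"wy":0,"wz":0,"hand":10},{"dx":0,"dy":0,"dz":6,"wx":0,"wy":0,"wz":0,"hand":10},{"dx":0,"dy":0,"dz":5,"wx":0,"wy":0,"wz":0,"hand":10},{"dx":0,"dy":0,"dz":0,"wx":0,"wy":0,"wz":0,"hand":10}]' 30
```

```text
time_s: 9.35
tcp_pos: [0.5786, 0.1168, 0.1318]
eef_rot: [-180.0, -0.1, 180.0]
contact_force: [0.3, 0.4, -1.8]
gripper_width: 0.0236
```

```bash
python3 -m crank '[{"dx":0,"dy":0,"dz":5,"wx":0,"wy":0,"wz":0,"hand":10},{"dx":0,"dy":0,"dz":5,"wx":0,"wy":0,"wz":0,"hand":10},{"dx":0,"dy":0,"dz":5,"wx":0,"wy":0,"wz":0,"hand":10},{"dx":0,"dy":0,"dz":0,"wx":0,"wy":0,"wz":0,"hand":10}]' 30
```

```text
time_s: 9.85
tcp_pos: [0.5787, 0.1168, 0.117]
eef_rot: [-180.0, -0.1, 180.0]
contact_force: [-0.1, -0.4, -2.2]
gripper_width: 0.0239
```

```bash
python3 -m crank '[{"dx":0,"dy":0,"dz":1,"wx":0,"wy":0,"wz":0,"hand":10},{"dx":0,"dy":0,"dz":1,"wx":0,"wy":0,"wz":0,"hand":10},{"dx":0,"dy":0,"dz":0,"wx":0,"wy":0,"wz":0,"hand":10}]' 30;python3 -m crank '[{"dx":0,"dy":0,"dz":0.7,"wx":0,"wy":0,"wz":0,"hand":10},{"dx":0,"dy":0,"dz":0,"wx":0,"wy":0,"wz":0,"hand":10}]' 30
```

```text
time_s: 10.22
tcp_pos: [0.579, 0.117, 0.1156]
eef_rot: [180.0, 0.0, -180.0]
contact_force: [0.7, 0.3, -1.5]
gripper_width: 0.023
time_s: 10.48
tcp_pos: [0.5789, 0.117, 0.1148]
eef_rot: [180.0, -0.0, -180.0]
contact_force: [0.2, 0.4, -1.8]
gripper_width: 0.0236
```

```bash
python3 -m crank '[{"dx":0,"dy":0,"dz":0.7,"wx":0,"wy":0,"wz":0,"hand":10},{"dx":0,"dy":0,"dz":0,"wx":0,"wy":0,"wz":0,"hand":10}]' 30; python3 - <<'E'
from h import *
for c,(x,y) in (('side',(294,165)),):
    s,im=look('d9'+c,[("lock_pin_head",.121)],c)
    cv2.imwrite('pics/d9.png',cv2.resize(im[y-50:y+50,x-66:x+66],None,fx=5,fy=5))
E
```

```text
time_s: 10.72
tcp_pos: [0.5789, 0.117, 0.1141]
eef_rot: [-180.0, -0.0, -180.0]
contact_force: [-0.5, 0.1, -1.9]
gripper_width: 0.0235
10.725 [0.5789 0.117  0.1141] [-180.   -0. -180.] 0.0235 [-0.5  0.1 -1.9]
lock_pin_head [(0.93, [354.6, 327.1], [0.5014, -0.2027, 0.121]), (0.83, [306.6, 335.2], [0.4467, -0.1867, 0.121]), (0.68, [299.6, 414.4], [0.3952, -0.2725, 0.121]), (0.6, [294.5, 163.2], [0.581, 0.1205, 0.121]), (0.34, [303.1, 217.7], [0.5347, -0.002, 0.121])]
```

View pics/d9.png

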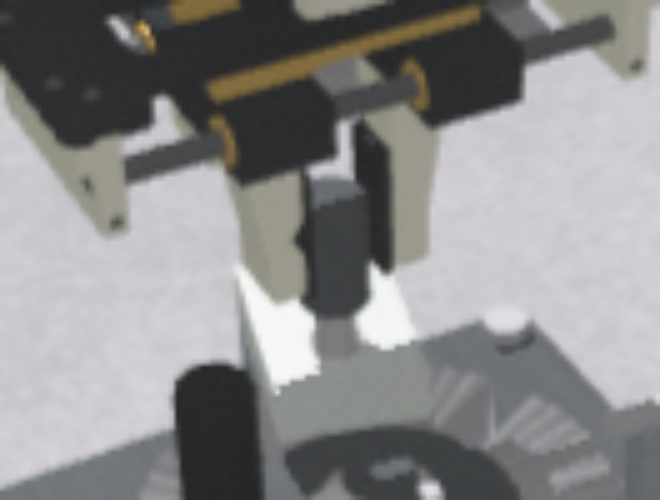

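```bash
for i in 1; do python3 -m crank '[{"dx":0,"dy":0,"dz":0.7,"wx":0,"wy":0,"wz":0,"hand":10},{"dx":0,"dy":0,"dz":0,"wx":0,"wy":0,"wz":0,"hand":10}]' 30; done
```

```text
time_s: 11.08
tcp_pos: [0.5791, 0.117, 0.1137]
eef_rot: [180.0, 0.0, -180.0]
contact_force: [-0.6, -0.0, 0.9]
gripper_width: 0.0233
```

```bash
python3 -m crank '[{"dx":0,"dy":0,"dz":0.7,"wx":0,"wy":0,"wz":0,"hand":10},{"dx":0,"dy":0,"dz":0,"wx":0,"wy":0,"wz":0,"hand":10}]' 30
```

```text
time_s: 11.32
tcp_pos: [0.5793, 0.117, 0.1136]
eef_rot: [180.0, 0.1, -180.0]
contact_force: [-1.6, 0.2, 5.5]
gripper_width: 0.0234
```

```bash
python3 -m crank '[{"dx":0,"dy":0,"dz":-0.8,"wx":0,"wy":0,"wz":0,"hand":10},{"dx":0,"dy":0,"dz":0,"wx":0,"wy":0,"wz":0,"hand":50},{"dx":0,"dy":0,"dz":0,"wx":0,"wy":0,"wz":0,"hand":50},{"dx":0,"dy":0,"dz":0,"wx":0,"wy":0,"wz":0,"hand":50},{"dx":0,"dy":0,"dz":0,"wx":0,"wy":0,"wz":0,"hand":50}]' 30;  python3 - <<'E'
from h import *
for c,(x,y) in (('side',(294,165)),):
    s,im=look('d10'+c,[("lock_pin_head",.121)],c)
    a=cv2.resize(im[y-50:y+50,x-66:x+66],None,fx=5,fy=5)
    s,im=look('d10w',[("lock_pin_head",.121)],'wrist')
    cv2.imwrite('pics/d10.png',np.vstack([a[:300],cv2.resize(im[230:350,220:420],(660,300))]))
E
```

```text
time_s: 11.95
tcp_pos: [0.579, 0.117, 0.1135]
eef_rot: [-180.0, -0.0, 180.0]
contact_force: [-0.2, 0.3, 0.5]
gripper_width: 0.0439
11.95 [0.579  0.117  0.1135] [-180.   -0.  180.] 0.0439 [-0.2  0.3  0.5]
lock_pin_head [(0.88, [305.0, 335.8], [0.4447, -0.1866, 0.121]), (0.87, [296.9, 412.8], [0.3935, -0.2696, 0.121]), (0.77, [295.2, 163.3], [0.5818, 0.1197, 0.121]), (0.57, [354.0, 325.4], [0.502, -0.2002, 0.121])]
12.05 [0.579  0.117  0.1136] [-180.    0. -180.] 0.0438 [-0.4  0.1 -1. ]
lock_pin_head [(0.67, [319.9, 308.6], [0.5787, 0.1176, 0.121])]
```

View pics/d10.png

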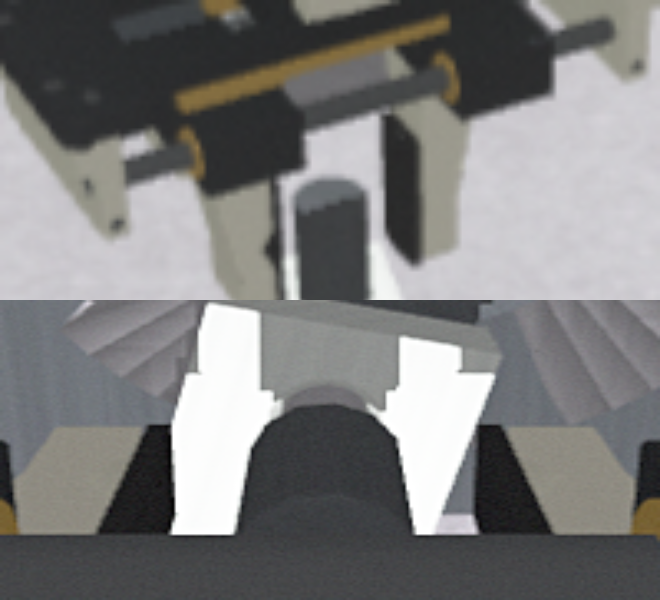

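```bash
python3 -m crank '[{"dx":0,"dy":0,"dz":-20,"wx":0,"wy":0,"wz":0,"hand":50},{"dx":0,"dy":0,"dz":-45,"wx":0,"wy":0,"wz":0,"hand":50},{"dx":0,"dy":0,"dz":-40,"wx":0,"wy":0,"wz":0,"hand":50},{"dx":36,"dy":-36,"dz":0,"wx":0,"wy":0,"wz":0,"hand":50},{"dx":36.5,"dy":-36,"dz":0,"wx":0,"wy":0,"wz":0,"hand":50},{"dx":0,"dy":0,"dz":0,"wx":0,"wy":0,"wz":10.7,"hand":50},{"dx":0,"dy":0,"dz":0,"wx":0,"wy":0,"wz":10.7,"hand":50},{"dx":0,"dy":0,"dz":0,"wx":0,"wy":0,"wz":10.7,"hand":50}]' 20
python3 - <<'E'
from h import *
print(get_state()['joints'])
look('w11',[("lock_pin_head",.121),("handle_grip",.126),("axis",.06),("mark",.0605),("pointer",.062)])
look('c11',[("lock_pin_head",.121),("handle_grip",.126)],'scene')
E
```

```text
time_s: 13.15
tcp_pos: [0.5064, 0.0448, 0.2188]
eef_rot: [180.0, 0.0, 147.5]
contact_force: [-0.2, -0.0, 0.4]
gripper_width: 0.0439
[ 2.72251028e+01  5.04363647e+00 -2.06756643e+01 -9.47925653e-04
 -6.42458876e+01 -5.96877250e+01]
13.15 [0.5064 0.0448 0.2188] [180.    0.  147.5] 0.0439 [-0.2 -0.   0.4]
lock_pin_head [(0.79, [149.6, 16.1], [0.5177, -0.1355, 0.121]), (0.61, [295.0, 356.3], [0.5775, 0.1192, 0.121])]
handle_grip [(0.94, [318.6, 241.6], [0.507, 0.0447, 0.126])]
axis [(0.8, [274.9, 266.1], [0.5659, 0.0607, 0.06])]
mark [(0.59, [192.1, 249.9], [0.6214, 0.006, 0.0605])]
pointer []
13.45 [0.5065 0.045  0.2185] [-180.    -0.   148.1] 0.0441 [-0.1 -0.3 -0. ]
lock_pin_head [(0.94, [404.5, 225.6], [0.585, 0.1125, 0.121]), (0.94, [241.2, 229.9], [0.5234, -0.1499, 0.121]), (0.86, [185.4, 215.4], [0.4667, -0.2353, 0.121]), (0.57, [240.1, 257.8], [0.5804, -0.1617, 0.121])]
handle_grip [(0.63, [348.2, 197.8], [0.5041, 0.0402, 0.126])]
```

View pics/w11.png

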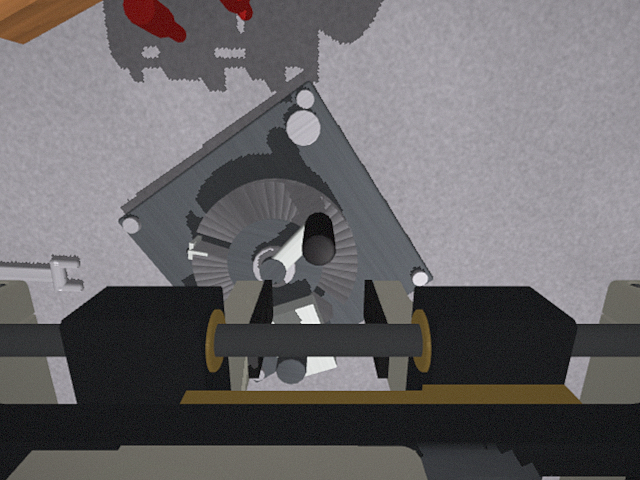

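View pics/c11.png

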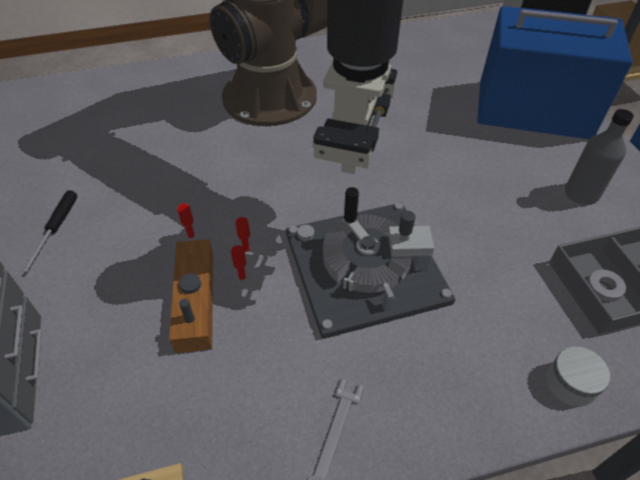

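```bash
python3 -m crank '[{"dx":0,"dy":0,"dz":0,"wx":0,"wy":0,"wz":10.7,"hand":50},{"dx":0,"dy":0,"dz":0,"wx":0,"wy":0,"wz":10.7,"hand":50},{"dx":0,"dy":0,"dz":0,"wx":0,"wy":0,"wz":10.7,"hand":50},{"dx":0,"dy":0,"dz":30,"wx":0,"wy":0,"wz":10.7,"hand":50},{"dx":0,"dy":0,"dz":20,"wx":0,"wy":0,"wz":0,"hand":50},{"dx":0,"dy":0,"dz":0,"wx":0,"wy":0,"wz":0,"hand":50}]' 20
python3 - <<'E'
from h import *
look('w12',[("handle_grip",.126)])
E
```

```text
time_s: 14.35
tcp_pos: [0.5055, 0.0446, 0.1673]
eef_rot: [-179.8, 0.0, 105.2]
contact_force: [0.4, 0.3, 0.4]
gripper_width: 0.0439
14.35 [0.5055 0.0446 0.1673] [-179.8    0.   105.2] 0.0439 [0.4 0.3 0.4]
handle_grip [(0.59, [321.4, 268.3], [0.5065, 0.0458, 0.126])]
```

View pics/w12.png

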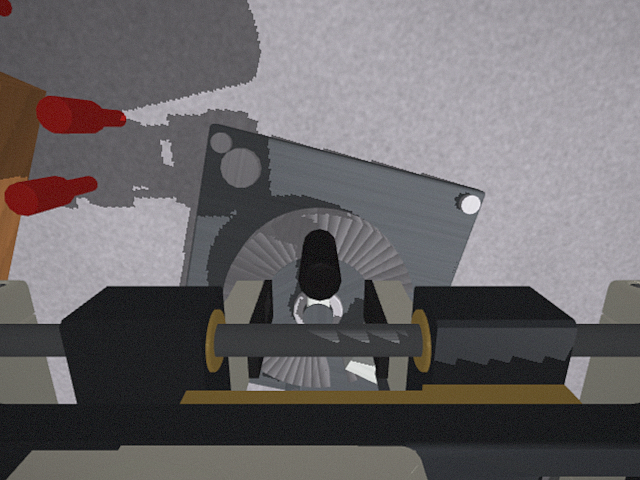

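```bash
python3 -m crank '[{"dx":0,"dy":0,"dz":20,"wx":0,"wy":0,"wz":0,"hand":50},{"dx":0,"dy":0,"dz":20,"wx":0,"wy":0,"wz":0,"hand":50},{"dx":0,"dy":0,"dz":15,"wx":0,"wy":0,"wz":0,"hand":50},{"dx":0,"dy":0,"dz":0,"wx":0,"wy":0,"wz":0,"hand":40},{"dx":0,"dy":0,"dz":0,"wx":0,"wy":0,"wz":0,"hand":33},{"dx":0,"dy":0,"dz":0,"wx":0,"wy":0,"wz":0,"hand":33}]' 20
python3 - <<'E'
from h import *
look('w13',[("handle_grip",.126)])
s,im=look('c13',[("lock_pin_head",.121)],'scene')
cv2.imwrite('pics/c13c.png',cv2.resize(im[130:340,270:470],None,fx=2.8,fy=2.8))
E
```

```text
time_s: 15.2
tcp_pos: [0.507, 0.0452, 0.1144]
eef_rot: [179.9, -0.0, 105.1]
contact_force: [-0.3, 0.3, -1.6]
gripper_width: 0.0294
15.2 [0.507  0.0452 0.1144] [179.9  -0.  105.1] 0.0294 [-0.3  0.3 -1.6]
handle_grip [(0.73, [319.1, 306.8], [0.506, 0.0443, 0.126])]
15.3 [0.5068 0.0451 0.1141] [179.9  -0.  105.1] 0.029 [ 0.9 -0.9  0.2]
lock_pin_head [(0.76, [407.9, 225.0], [0.5853, 0.1184, 0.121]), (0.66, [243.7, 228.0], [0.5204, -0.1452, 0.121]), (0.54, [188.3, 216.5], [0.4706, -0.2308, 0.121])]
```

View pics/w13.png

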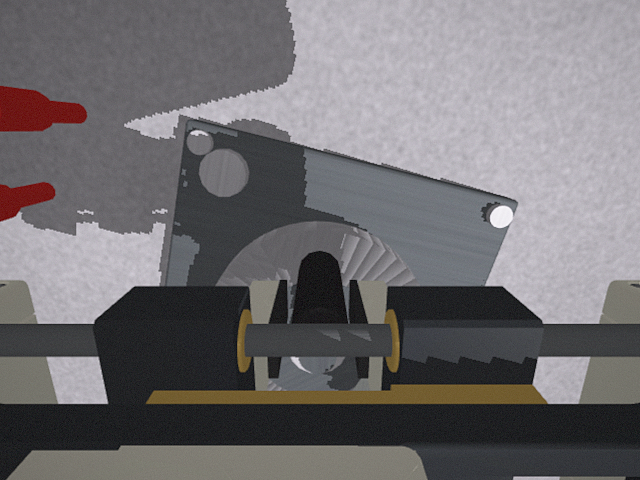

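View pics/c13c.png

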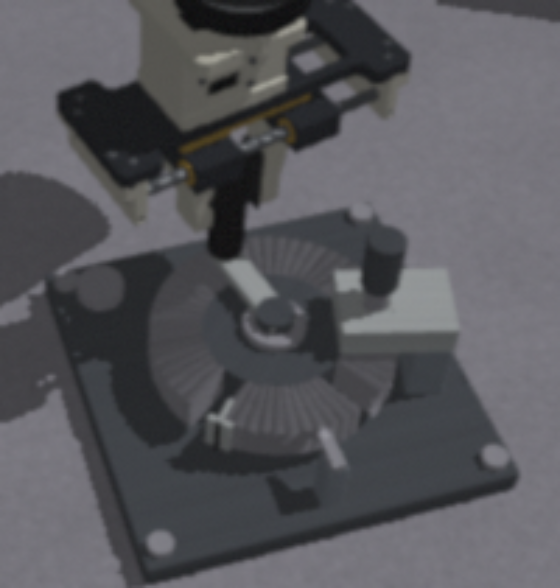

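```bash
python3 -m crank '[{"dx":-1.06,"dy":0.01,"dz":0,"wx":0,"wy":0,"wz":-1,"hand":33},{"dx":-1.06,"dy":0.01,"dz":0,"wx":0,"wy":0,"wz":-1,"hand":33},{"dx":-1.06,"dy":0.01,"dz":0,"wx":0,"wy":0,"wz":-1,"hand":33},{"dx":-1.06,"dy":0.01,"dz":0,"wx":0,"wy":0,"wz":-1,"hand":33},{"dx":-1.06,"dy":0.01,"dz":0,"wx":0,"wy":0,"wz":-1,"hand":33},{"dx":-1.06,"dy":0.01,"dz":0,"wx":0,"wy":0,"wz":-1,"hand":33}]' 20
```

```text
time_s: 16.15
tcp_pos: [0.5085, 0.0394, 0.1136]
eef_rot: [180.0, -0.0, 111.2]
contact_force: [-1.4, 5.8, 1.1]
gripper_width: 0.0288
```

```bash
python3 -m crank '[{"dx":-1.6,"dy":0.02,"dz":0,"wx":0,"wy":0,"wz":-1.5,"hand":33},{"dx":-1.6,"dy":0.02,"dz":0,"wx":0,"wy":0,"wz":-1.5,"hand":33},{"dx":-1.6,"dy":0.02,"dz":0,"wx":0,"wy":0,"wz":-1.5,"hand":33},{"dx":-1.6,"dy":0.02,"dz":0,"wx":0,"wy":0,"wz":-1.5,"hand":33},{"dx":-1.6,"dy":0.02,"dz":0,"wx":0,"wy":0,"wz":-1.5,"hand":33},{"dx":-1.6,"dy":0.02,"dz":0,"wx":0,"wy":0,"wz":-1.5,"hand":33},{"dx":-1.6,"dy":0.02,"dz":0,"wx":0,"wy":0,"wz":-1.5,"hand":33},{"dx":-1.6,"dy":0.02,"dz":0,"wx":0,"wy":0,"wz":-1.5,"hand":33}]' 20
cat >> h.py <<'E'
def chk(name,show=True):
    s=get_state(); im=optics.capture('scene')
    cv2.imwrite(f'pics/{name}.png',cv2.resize(im[150:340,290:470],None,fx=3,fy=3))
    L=finder.place_of('lock_pin_head','scene'); M=finder.place_of('mark','scene')
    L=[np.round(d['centre'],1).tolist() for d in L if np.hypot(d['centre'][0]-405,d['centre'][1]-228)<25]
    a=np.array([.5655,.061]); d=s['tcp_pos'][:2]-a
    f=s['contact_force']; th=np.arctan2(d[1],d[0]); tang=np.array([-np.sin(th),np.cos(th)]); rad=np.array([np.cos(th),np.sin(th)])
    print('t',s['time_s'],'tcp ang',np.degrees(th)%360,'r',np.hypot(*d)*1000,'yaw',s['eef_rot'][2],'Ft',f[:2]@tang,'Fr',f[:2]@rad,'Fz',f[2],'w',s['gripper_width'])
    print('pin',L)
    for m in M:
        X=onz('scene',m['centre'],.0605)[:2]-a
        print('mark',round(m['conf'],2),np.round(m['centre'],1),np.hypot(*X),np.degrees(np.arctan2(X[1],X[0])))
E
python3 -c "
from h import *
chk('k1')"
```

```text
time_s: 17.15
tcp_pos: [0.5141, 0.0279, 0.1136]
eef_rot: [180.0, -0.0, 123.2]
contact_force: [-2.9, 5.6, 2.2]
gripper_width: 0.0289
t 17.15 tcp ang 212.76258373769755 r 61.12678710375047 yaw 123.18638059518861 Ft -6.260809115787075 Fr -0.5488781200071977 Fz 2.249365623372528 w 0.028874110282556657
pin [[405.1, 223.1]]
mark 0.65 [361.1 283.5] 0.08119371534483558 -27.26656496233448
```

View pics/k1.png

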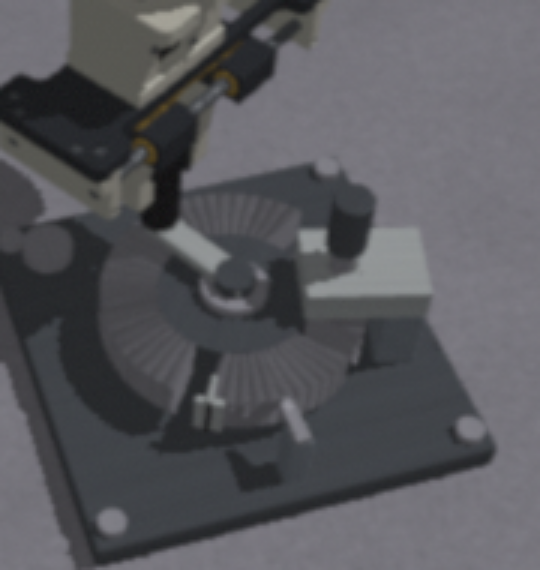

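```bash
python3 -m crank '[{"dx":-1.6,"dy":0.02,"dz":0,"wx":0,"wy":0,"wz":-1.5,"hand":33},{"dx":-1.6,"dy":0.02,"dz":0,"wx":0,"wy":0,"wz":-1.5,"hand":33},{"dx":-1.6,"dy":0.02,"dz":0,"wx":0,"wy":0,"wz":-1.5,"hand":33},{"dx":-1.6,"dy":0.02,"dz":0,"wx":0,"wy":0,"wz":-1.5,"hand":33},{"dx":-1.06,"dy":0.02,"dz":0,"wx":0,"wy":0,"wz":-1,"hand":33}]' 20
python3 -c "
from h import *
chk('k2')"
```

```text
time_s: 17.92
tcp_pos: [0.5184, 0.0217, 0.1136]
eef_rot: [-180.0, -0.0, 130.2]
contact_force: [-2.7, 4.2, 3.7]
gripper_width: 0.0287
t 17.925 tcp ang 219.7967111328979 r 61.328338790975884 yaw 130.1658373724909 Ft -4.93129430598384 Fr -0.5927327860641196 Fz 3.6841371192724237 w 0.028736975713164678
pin [[404.9, 224.7]]
mark 0.51 [368.6 283.9] 0.08032354237873268 -18.52207929281736
```

View pics/k2.png

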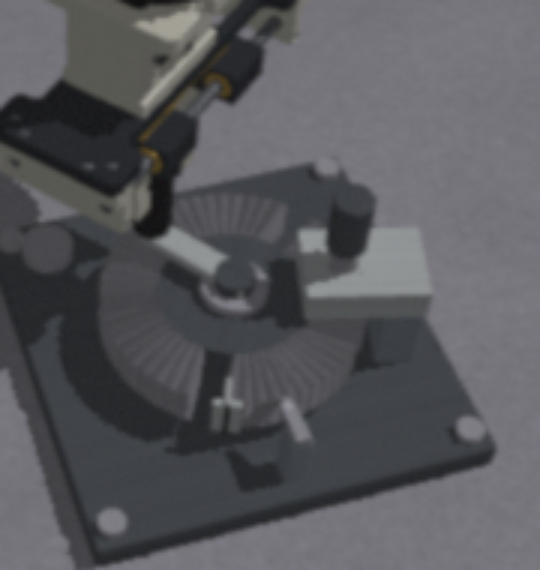

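```bash
python3 -m crank '[{"dx":-0.8,"dy":0.02,"dz":0,"wx":0,"wy":0,"wz":-0.75,"hand":33},{"dx":-0.8,"dy":0.02,"dz":0,"wx":0,"wy":0,"wz":-0.75,"hand":33}]' 20
python3 -c "
from h import *
chk('k3')"
```

```text
time_s: 18.32
tcp_pos: [0.5194, 0.0205, 0.1136]
eef_rot: [-180.0, -0.0, 131.7]
contact_force: [-3.3, 4.5, 2.9]
gripper_width: 0.0286
t 18.325 tcp ang 221.27758324419406 r 61.32662148364002 yaw 131.65034683486653 Ft -5.564683115348825 Fr -0.43535289003706024 Fz 2.9154277517388802 w 0.028647733288548766
pin [[403.7, 221.5]]
mark 0.54 [367.9 285.4] 0.08340651261112146 -19.32093450920859
```

```bash
python3 -m crank '[{"dx":-0.8,"dy":0.02,"dz":0,"wx":0,"wy":0,"wz":-0.75,"hand":33},{"dx":-0.8,"dy":0.02,"dz":0,"wx":0,"wy":0,"wz":-0.75,"hand":33}]' 20
python3 -c "
from h import *
chk('k4')"
```

```text
time_s: 18.73
tcp_pos: [0.5204, 0.0193, 0.1136]
eef_rot: [-180.0, -0.0, 133.2]
contact_force: [-3.7, 4.6, 3.3]
gripper_width: 0.029
t 18.725 tcp ang 222.74083011225807 r 61.400032186382994 yaw 133.15115728721102 Ft -5.854081721380712 Fr -0.37964643810145077 Fz 3.257595010837811 w 0.028999773520591576
pin [[404.6, 222.4]]
mark 0.41 [369.5 284.4] 0.08125312669591316 -17.48199434938384
```

```bash
python3 -m crank '[{"dx":-0.8,"dy":0.02,"dz":0,"wx":0,"wy":0,"wz":-0.75,"hand":33},{"dx":-0.8,"dy":0.02,"dz":0,"wx":0,"wy":0,"wz":-0.75,"hand":33}]' 20
python3 -c "
from h import *
chk('k5')"
```

```text
time_s: 19.12
tcp_pos: [0.5215, 0.0182, 0.1136]
eef_rot: [-180.0, -0.0, 134.6]
contact_force: [-3.4, 4.6, 2.8]
gripper_width: 0.0286
t 19.125 tcp ang 224.2238254921172 r 61.42005905092015 yaw 134.64831087851886 Ft -5.72508194273658 Fr -0.7630121849354614 Fz 2.8433174285302725 w 0.028606704725468352
pin [[406.1, 222.0]]
mark 0.66 [372.  284.4] 0.08118882884604829 -14.578009462502711
```

```bash
python3 -m crank '[{"dx":-0.8,"dy":0.02,"dz":0,"wx":0,"wy":0,"wz":-0.75,"hand":33},{"dx":-0.8,"dy":0.02,"dz":0,"wx":0,"wy":0,"wz":-0.75,"hand":33}]' 20
python3 -c "
from h import *
chk('k6')"
```

```text
time_s: 19.52
tcp_pos: [0.5225, 0.017, 0.1135]
eef_rot: [-180.0, -0.0, 136.2]
contact_force: [-3.5, 4.5, 3.7]
gripper_width: 0.0292
t 19.525 tcp ang 225.68116600920277 r 61.48372870953783 yaw 136.1500715558359 Ft -5.604910599394434 Fr -0.7551025411636266 Fz 3.6831446147768467 w 0.029206596805739737
pin [[406.4, 221.2]]
mark 0.5 [372.3 282.7] 0.07778811254207665 -14.018216638458114
```

```bash
python3 -m crank '[{"dx":-0.8,"dy":0.02,"dz":0,"wx":0,"wy":0,"wz":-0.75,"hand":33},{"dx":-0.8,"dy":0.02,"dz":0,"wx":0,"wy":0,"wz":-0.75,"hand":33}]' 20
python3 -c "
from h import *
chk('k7')"
```

```text
time_s: 19.92
tcp_pos: [0.5237, 0.0159, 0.1135]
eef_rot: [-180.0, -0.0, 137.7]
contact_force: [-3.7, 4.1, 4.2]
gripper_width: 0.0292
t 19.925 tcp ang 227.1631110513632 r 61.478931274467506 yaw 137.65242980085762 Ft -5.54863746119202 Fr -0.5123541748779971 Fz 4.2052366780201975 w 0.02923389158051336
pin [[404.6, 222.5]]
mark 0.52 [372.  283.9] 0.08018791076933933 -14.522457565128413
```

```bash
python3 -m crank '[{"dx":-0.8,"dy":0.02,"dz":0,"wx":0,"wy":0,"wz":-0.75,"hand":33},{"dx":-0.8,"dy":0.02,"dz":0,"wx":0,"wy":0,"wz":-0.75,"hand":33}]' 20
python3 -c "
from h import *
chk('k8')"
```

```text
time_s: 20.32
tcp_pos: [0.5249, 0.0148, 0.1135]
eef_rot: [-179.9, -0.1, 139.2]
contact_force: [-4.7, 5.3, 4.9]
gripper_width: 0.0286
t 20.325 tcp ang 228.638938056535 r 61.51082553752351 yaw 139.15032724089204 Ft -6.986278074522776 Fr -0.8670517152828637 Fz 4.9324377224779505 w 0.02858863835441951
pin [[404.6, 222.4]]
mark 0.44 [372.7 281.9] 0.07619630608993365 -13.414909085016234
```

```bash
python3 -c "
from h import *
print(get_state()['contact_force'])
chk('k9')"
```

```text
[-4.76355136  3.63301715  4.31520868]
t 20.475 tcp ang 228.72004535496552 r 61.535570426698015 yaw 139.12408922821794 Ft -5.976627346472581 Fr 0.4125054208095257 Fz 4.315208675170201 w 0.029204306966812317
pin [[405.0, 224.6]]
mark 0.57 [375.2 283.1] 0.0788255674516678 -10.590831595776812
```

View pics/k9.png

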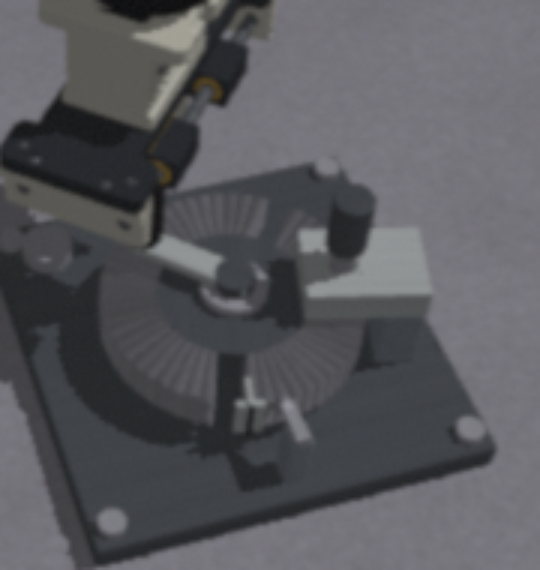

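Pin still up at (405,223); mark near −11°, and the wheel turns freely at about 6 N. I keep creeping.

```bash
python3 -m crank '[{"dx":-0.8,"dy":0.02,"dz":0,"wx":0,"wy":0,"wz":-0.75,"hand":33},{"dx":-0.8,"dy":0.02,"dz":0,"wx":0,"wy":0,"wz":-0.75,"hand":33}]' 20
python3 -c "
from h import *
chk('k10')"
```

```text
time_s: 20.88
tcp_pos: [0.5261, 0.0138, 0.1135]
eef_rot: [-179.9, -0.1, 140.6]
contact_force: [-4.4, 4.5, 4.7]
gripper_width: 0.0292
t 20.875 tcp ang 230.11985470765708 r 61.52288852506915 yaw 140.6466020138071 Ft -6.2939073570939295 Fr -0.6621227320440043 Fz 4.712065788327705 w 0.0291516694403579
pin [[404.5, 225.0]]
mark 0.63 [399.6 247. ] 0.054265515241133176 72.74782060901526
mark 0.54 [376.9 284.1] 0.08107438878545382 -8.831765184264189
```

```bash
python3 -m crank '[{"dx":-0.8,"dy":0.02,"dz":0,"wx":0,"wy":0,"wz":-0.75,"hand":33}]' 20
python3 -c "
from h import *
chk('k11')"
```

```text
time_s: 21.15
tcp_pos: [0.5266, 0.0133, 0.1135]
eef_rot: [-179.9, -0.1, 141.4]
contact_force: [-4.4, 3.7, 4.3]
gripper_width: 0.029
t 21.15 tcp ang 230.8431107796834 r 61.55069158486926 yaw 141.3863032313488 Ft -5.734951113259522 Fr -0.1487380563768432 Fz 4.335692786017548 w 0.02903069306324102
pin [[407.1, 223.3]]
mark 0.51 [374.3 283. ] 0.07852206285036263 -11.64882570430582
```

```bash
cat >> h.py <<'E'
def drop(name):
    # vertical shift of pin-head top region vs k1 via template match
    a=cv2.imread('pics/k1.png');b=cv2.imread(f'pics/{name}.png')
    T=a[180:225,322:382]
    r=cv2.matchTemplate(b[160:300,310:395],T,cv2.TM_CCOEFF_NORMED); _,v,_,p=cv2.minMaxLoc(r)
    print('head shift px(x3)',p[0]-12,p[1]-20,round(v,3))
E
python3 -c "
from h import *
for k in ['k3','k6','k9','k10','k11']: drop(k)"
python3 -m crank '[{"dx":-0.8,"dy":0.02,"dz":0,"wx":0,"wy":0,"wz":-0.75,"hand":33}]' 20
python3 -c "
from h import *
chk('k12');drop('k12')"
```

```text
head shift px(x3) 0 0 0.999
head shift px(x3) 0 0 0.999
head shift px(x3) 0 0 0.999
head shift px(x3) 0 0 0.999
head shift px(x3) 0 0 0.999
time_s: 21.42
tcp_pos: [0.5272, 0.0128, 0.1135]
eef_rot: [-179.9, -0.1, 142.1]
contact_force: [-3.9, 4.2, 4.7]
gripper_width: 0.0287
t 21.425 tcp ang 231.5598056043511 r 61.54594026314556 yaw 142.13892211982645 Ft -5.65054583917082 Fr -0.9032165978497274 Fz 4.6685214286243815 w 0.02873672240436771
pin [[408.3, 221.2]]
mark 0.48 [375.6 285. ] 0.08265134595691645 -10.534058908209369
head shift px(x3) 0 0 0.999
```

```bash
python3 -m crank '[{"dx":-0.8,"dy":0.02,"dz":0,"wx":0,"wy":0,"wz":-0.75,"hand":33}]' 20
python3 -c "
from h import *
chk('k13');drop('k13')"
```

```text
time_s: 21.7
tcp_pos: [0.5279, 0.0123, 0.1135]
eef_rot: [-179.9, -0.1, 142.9]
contact_force: [-4.2, 3.2, 5.5]
gripper_width: 0.0291
t 21.7 tcp ang 232.29742196457443 r 61.54341568391527 yaw 142.89021356002579 Ft -5.33260484327175 Fr 0.04634873943622992 Fz 5.47859483452187 w 0.029058069405347903
pin [[405.1, 222.9]]
mark 0.55 [375.9 284. ] 0.08071184111383999 -9.968099517722464
head shift px(x3) 0 0 0.999
```

```bash
python3 -m crank '[{"dx":-0.8,"dy":0.02,"dz":0,"wx":0,"wy":0,"wz":-0.75,"hand":33}]' 20
python3 -c "
from h import *
chk('k14');drop('k14')"
```

```text
time_s: 21.98
tcp_pos: [0.5285, 0.0118, 0.1135]
eef_rot: [-179.9, -0.1, 143.6]
contact_force: [-5.0, 4.4, 4.3]
gripper_width: 0.0291
t 21.975 tcp ang 233.04271333443637 r 61.550165138549076 yaw 143.63955027171627 Ft -6.622365619908253 Fr -0.5378348008261286 Fz 4.306669563583335 w 0.02907142861208614
pin [[404.6, 223.7]]
mark 0.62 [369.4 247.1] 0.002720356204766046 21.517361447322173
mark 0.46 [379.6 283.2] 0.07992510493462131 -5.420034587210676
head shift px(x3) 0 0 0.999
```

```bash
python3 -m crank '[{"dx":-0.8,"dy":0.02,"dz":0,"wx":0,"wy":0,"wz":-0.75,"hand":33},{"dx":-0.8,"dy":0.02,"dz":0,"wx":0,"wy":0,"wz":-0.75,"hand":33}]' 20
python3 -c "
from h import *
chk('k15');drop('k15')"
```

```text
time_s: 22.38
tcp_pos: [0.5297, 0.0108, 0.1135]
eef_rot: [-179.9, -0.1, 145.1]
contact_force: [-4.2, 3.7, 4.3]
gripper_width: 0.0294
t 22.375 tcp ang 234.5163407665826 r 61.59063766043106 yaw 145.145756095045 Ft -5.604126415196585 Fr -0.5926246046125496 Fz 4.318974887237564 w 0.029381674789283378
pin [[406.0, 221.9]]
mark 0.45 [378.6 283.3] 0.07985971757340987 -6.6213766055323235
head shift px(x3) 0 0 0.999
```

```bash
python3 -m crank '[{"dx":-0.8,"dy":0.02,"dz":0,"wx":0,"wy":0,"wz":-0.75,"hand":33}]' 20
python3 -c "
from h import *
chk('k16');drop('k16')"
```

```text
time_s: 22.65
tcp_pos: [0.5304, 0.0104, 0.1135]
eef_rot: [-179.9, -0.1, 145.9]
contact_force: [-4.6, 3.4, 4.1]
gripper_width: 0.029
t 22.65 tcp ang 235.23870351773607 r 61.597699338160524 yaw 145.8851682872243 Ft -5.765154726357795 Fr -0.1767588943576806 Fz 4.140876241539214 w 0.02895928652903099
pin [[406.3, 225.0]]
mark 0.69 [378.9 283.6] 0.08052247405176595 -6.369021574431469
mark 0.52 [371.1 247.3] 0.005261754079542407 44.837236287719335
head shift px(x3) 0 0 0.999
```

```bash
python3 -m crank '[{"dx":-0.8,"dy":0.02,"dz":0,"wx":0,"wy":0,"wz":-0.75,"hand":33},{"dx":-0.8,"dy":0.02,"dz":0,"wx":0,"wy":0,"wz":-0.75,"hand":33}]' 20
python3 -c "
from h import *
chk('k17');drop('k17')"
```

```text
time_s: 23.05
tcp_pos: [0.5317, 0.0095, 0.1135]
eef_rot: [-179.9, -0.1, 147.4]
contact_force: [-4.5, 3.8, 4.6]
gripper_width: 0.0293
t 23.05 tcp ang 236.76013013468216 r 61.598649183469334 yaw 147.39890383759544 Ft -5.838886194088849 Fr -0.6808090069405609 Fz 4.553013850548102 w 0.029326091410067992
pin [[403.8, 225.8]]
mark 0.54 [379.6 280.5] 0.07464090677807374 -4.39710686837356
head shift px(x3) 2 4 0.99
```

```bash
python3 -m crank '[{"dx":-0.8,"dy":0.02,"dz":0,"wx":0,"wy":0,"wz":-0.75,"hand":33}]' 20
python3 -c "
from h import *
chk('k18');drop('k18')"
```

```text
time_s: 23.32
tcp_pos: [0.5327, 0.0091, 0.1135]
eef_rot: [-179.9, -0.0, 148.1]
contact_force: [-4.6, 2.4, 4.3]
gripper_width: 0.0288
t 23.325 tcp ang 237.7245607759652 r 61.394595945505195 yaw 148.10976106394628 Ft -5.112849814750744 Fr 0.4291115885774053 Fz 4.309690119009413 w 0.02880984000156904
pin [[404.1, 223.7]]
mark 0.43 [383.7 284.2] 0.08324363038223791 -1.1742306268619744
mark 0.2 [364.6 263.2] 0.03840037575508575 -28.404852065928107
head shift px(x3) 2 4 0.988
```

Head has shifted (2,4 px in the 3x crop): it began to move. View before going on.

View pics/k18.png

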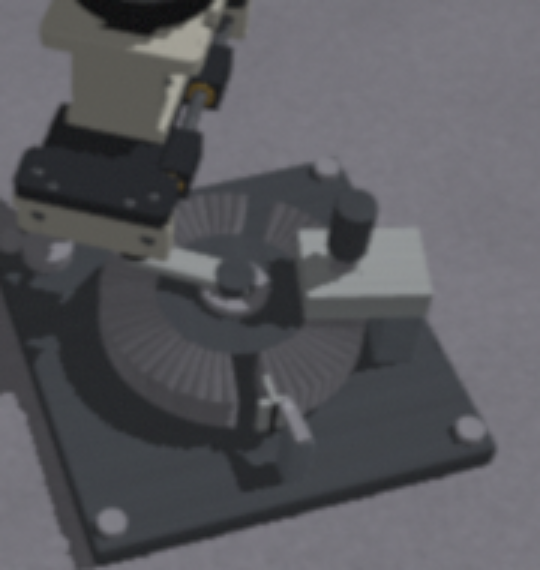

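```bash
python3 -m crank '[{"dx":-0.6,"dy":0.02,"dz":0,"wx":0,"wy":0,"wz":-0.5,"hand":33}]' 20
python3 -c "
from h import *
chk('k19');drop('k19')"
```

```text
time_s: 23.6
tcp_pos: [0.5336, 0.0089, 0.1134]
eef_rot: [-180.0, -0.0, 148.6]
contact_force: [-3.7, 1.3, 3.2]
gripper_width: 0.0288
t 23.6 tcp ang 238.49851875581996 r 61.11136779251754 yaw 148.5983417048791 Ft -3.8775372176841403 Fr 0.8286108722429139 Fz 3.211917027042924 w 0.028785747503324657
pin [[406.2, 226.5]]
mark 0.68 [187.4 309.8] 0.32391823836388456 -81.40366359889661
mark 0.46 [381.2 283.3] 0.08060605977453984 -3.606442953909833
head shift px(x3) 1 4 0.988
```

```bash
python3 -c "
from h import *
print([3*(proj('scene',[.579,.118,z])-proj('scene',[.579,.118,.141])) for z in (.139,.135,.125)])
s=get_state();im=optics.capture('side');cv2.imwrite('pics/k19s.png',cv2.resize(im[120:260,210:390],None,fx=4,fy=4))
"
```

```text
[array([-0.47936323,  2.47903408]), array([-1.43305871,  7.41108445]), array([-3.78835716, 19.59154539])]
```

View pics/k19s.png

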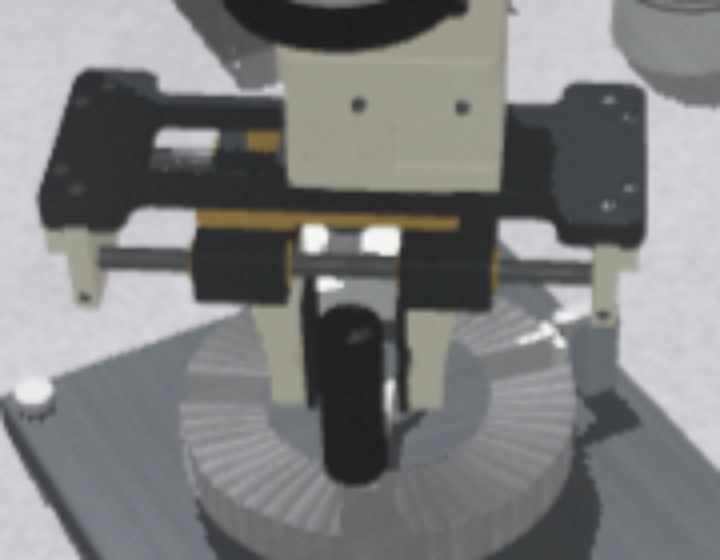

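```bash
python3 -m crank '[{"dx":-0.5,"dy":0.0,"dz":0,"wx":0,"wy":0,"wz":-0.5,"hand":33}]' 20
python3 -c "
from h import *
chk('k20');drop('k20')"
```

```text
time_s: 23.92
tcp_pos: [0.5342, 0.0087, 0.1135]
eef_rot: [-180.0, -0.0, 149.1]
contact_force: [-3.3, 2.6, 2.3]
gripper_width: 0.0288
t 23.925 tcp ang 239.07799411141312 r 60.910418766393924 yaw 149.11671190997168 Ft -4.149881803762544 Fr -0.4996224703414917 Fz 2.2513067423140503 w 0.02877973187971365
pin [[407.6, 226.3]]
mark 0.59 [384.  282.9] 0.08089406274981442 -0.2412537751262699
head shift px(x3) 2 5 0.987
```

```bash
python3 -m crank '[{"dx":-0.5,"dy":0.0,"dz":0,"wx":0,"wy":0,"wz":-0.5,"hand":33}]' 20
python3 -c "
from h import *
chk('k21');drop('k21')"
```

```text
time_s: 24.2
tcp_pos: [0.5347, 0.0085, 0.1135]
eef_rot: [-180.0, -0.0, 149.6]
contact_force: [-3.9, 1.9, 1.8]
gripper_width: 0.0292
t 24.2 tcp ang 239.60289792596166 r 60.83736162782515 yaw 149.61971172082121 Ft -4.330158406558578 Fr 0.3174995990696645 Fz 1.8297459802309972 w 0.029167901445648063
pin [[405.6, 223.6]]
mark 0.64 [379.9 283.1] 0.07981501954224003 -5.034651297005499
head shift px(x3) 2 5 0.986
```

View pics/k21.png

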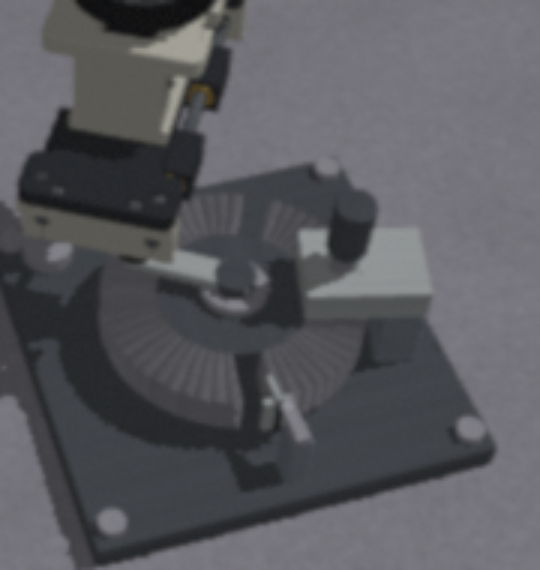

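```bash
python3 -c "
from h import *
ims=[cv2.resize(cv2.imread(f'pics/{k}.png')[350:450,225:320],None,fx=2,fy=3) for k in ['k15','k17','k18','k21']]
cv2.imwrite('pics/mm.png',np.hstack(ims))"
```

```text
(no output)
```

View pics/mm.png

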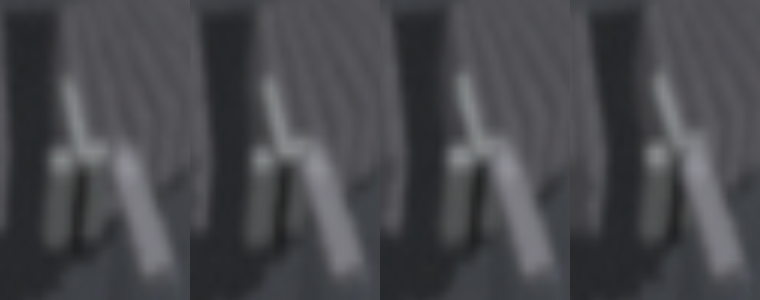

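```bash
python3 -m crank '[{"dx":-0.5,"dy":0.0,"dz":0,"wx":0,"wy":0,"wz":-0.5,"hand":33}]' 20
python3 -c "
from h import *
chk('k22');drop('k22')"
```

```text
time_s: 24.48
tcp_pos: [0.5352, 0.0083, 0.1135]
eef_rot: [180.0, -0.0, 150.1]
contact_force: [-4.4, 2.4, 1.8]
gripper_width: 0.0289
t 24.475 tcp ang 240.09325692949696 r 60.81808877578733 yaw 150.12008870537892 Ft -4.997857814642147 Fr 0.09312394737833087 Fz 1.8024339417520556 w 0.028874200881104834
pin [[403.9, 224.2], [404.8, 237.9]]
mark 0.46 [384.8 282.6] 0.08067669829473945 0.809119632971069
head shift px(x3) 2 5 0.987
```

```bash
python3 -m crank '[{"dx":-0.5,"dy":0.0,"dz":0,"wx":0,"wy":0,"wz":-0.5,"hand":33}]' 20
python3 -c "
from h import *
chk('k23');drop('k23')"
```

```text
time_s: 24.75
tcp_pos: [0.5356, 0.008, 0.1135]
eef_rot: [-180.0, -0.0, 150.6]
contact_force: [-4.7, 2.7, 1.9]
gripper_width: 0.0291
t 24.75 tcp ang 240.56391101619815 r 60.81435957105013 yaw 150.61991016460738 Ft -5.442216807706482 Fr -0.03700430528890273 Fz 1.9161085564624762 w 0.029125965130106807
pin [[405.6, 223.8]]
mark 0.62 [383.4 284.3] 0.08331660945987977 -1.547993288136843
mark 0.49 [400.1 246.7] 0.055183232032147055 73.4806655596588
head shift px(x3) 2 5 0.987
```

```bash
python3 -c "
from h import *
ims=[cv2.resize(cv2.imread(f'pics/{k}.png')[350:450,225:320],None,fx=2,fy=3) for k in ['k17','k19','k21','k23']]
im2=[cv2.resize(cv2.imread(f'pics/{k}.png')[170:280,290:430],None,fx=1.36,fy=2) for k in ['k9','k17','k21','k23']]
cv2.imwrite('pics/mm2.png',np.vstack([np.hstack(ims),np.hstack(im2)[:,:760]]))
# wheel motion: phase correlation of clip region
a=cv2.imread('pics/k17.png')
for k in ['k18','k19','k20','k21','k22','k23']:
    b=cv2.imread(f'pics/{k}.png'); r=cv2.matchTemplate(b[350:450,225:330],a[375:430,245:275],cv2.TM_CCOEFF_NORMED);_,v,_,p=cv2.minMaxLoc(r);print(k,p[0]-20,p[1]-25,round(v,3))
"
```

```text
k18 2 0 0.987
k19 4 -1 0.99
k20 5 -1 0.982
k21 7 -1 0.974
k22 8 -1 0.962
k23 8 -1 0.947
```

View pics/mm2.png

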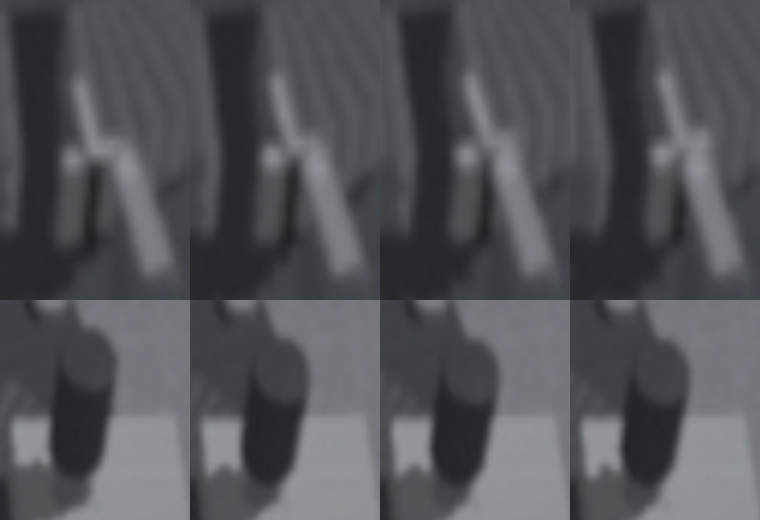

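```bash
python3 -m crank '[{"dx":-0.5,"dy":0.0,"dz":0,"wx":0,"wy":0,"wz":-0.5,"hand":33}]' 20
python3 -c "
from h import *
chk('k24');drop('k24')"
```

```text
time_s: 25.02
tcp_pos: [0.536, 0.0078, 0.1135]
eef_rot: [-180.0, -0.0, 151.1]
contact_force: [-3.9, 1.5, 1.8]
gripper_width: 0.0288
t 25.025 tcp ang 241.03012314274207 r 60.84961768089412 yaw 151.11872163290778 Ft -4.132039287397552 Fr 0.5681761604790705 Fz 1.7856096481640122 w 0.02875122460714829
pin [[406.6, 224.2]]
mark 0.64 [386.6 281.5] 0.07949709071280475 3.4386763363289794
head shift px(x3) 2 5 0.987
```

```bash
python3 -m crank '[{"dx":-0.5,"dy":0.0,"dz":0,"wx":0,"wy":0,"wz":-0.5,"hand":33}]' 20
python3 -c "
from h import *
chk('k25');drop('k25')"
```

```text
time_s: 25.3
tcp_pos: [0.5365, 0.0075, 0.1135]
eef_rot: [-180.0, -0.0, 151.6]
contact_force: [-4.7, 3.0, 2.2]
gripper_width: 0.029
t 25.3 tcp ang 241.50319070009556 r 60.83995373932016 yaw 151.62237906226306 Ft -5.569084782037184 Fr -0.3360604806644588 Fz 2.178013740248017 w 0.02895364019215199
pin [[406.4, 224.3]]
mark 0.46 [382.  280.7] 0.07586829027342624 -1.5288487529579884
mark 0.36 [365.  263.3] 0.03846144052622759 -27.3642306696
head shift px(x3) 2 5 0.988
```

```bash
python3 -m crank '[{"dx":-0.5,"dy":0.0,"dz":0,"wx":0,"wy":0,"wz":-0.5,"hand":33}]' 20
python3 -c "
from h import *
chk('k26');drop('k26')"
```

```text
time_s: 25.58
tcp_pos: [0.537, 0.0073, 0.1136]
eef_rot: [180.0, -0.0, 152.1]
contact_force: [-4.6, 2.5, 1.3]
gripper_width: 0.029
t 25.575 tcp ang 242.01524780050073 r 60.82461748370265 yaw 152.1221311997175 Ft -5.250680567766916 Fr -0.06620888995836478 Fz 1.3157182818570294 w 0.028958647945786238
pin [[407.5, 226.5]]
mark 0.6 [188.1 311.6] 0.3237883456211044 -80.74432099837304
mark 0.5 [381.1 280.8] 0.07572571658329387 -2.67201535364543
head shift px(x3) 2 5 0.988
```

```bash
python3 -m crank '[{"dx":-0.5,"dy":0.0,"dz":0,"wx":0,"wy":0,"wz":-0.5,"hand":33}]' 20
python3 -c "
from h import *
chk('k27');drop('k27')"
```

```text
time_s: 25.85
tcp_pos: [0.5374, 0.007, 0.1135]
eef_rot: [-180.0, -0.0, 152.6]
contact_force: [-4.3, 1.6, 1.3]
gripper_width: 0.0297
t 25.85 tcp ang 242.46522142249478 r 60.8637543183659 yaw 152.6220673172295 Ft -4.531787215010959 Fr 0.5422944294884513 Fz 1.342953845640477 w 0.029657844697247727
pin [[408.1, 225.3]]
mark 0.55 [385.4 283.8] 0.08321051907319048 0.8745775509438095
head shift px(x3) 2 5 0.986
```

```bash
python3 -m crank '[{"dx":-0.5,"dy":0.0,"dz":0,"wx":0,"wy":0,"wz":-0.5,"hand":33}]' 20
python3 -c "
from h import *
chk('k28');drop('k28')"
```

```text
time_s: 26.12
tcp_pos: [0.5378, 0.0068, 0.1135]
eef_rot: [-180.0, -0.0, 153.1]
contact_force: [-3.8, 3.3, 1.5]
gripper_width: 0.0291
t 26.125 tcp ang 242.8928083206266 r 60.8766905647893 yaw 153.12233098793814 Ft -4.904554913726607 Fr -1.1852462083295896 Fz 1.4682912209975822 w 0.029058482497402897
pin [[407.0, 226.0]]
mark 0.45 [383.8 282.4] 0.07985841458313707 -0.2272011415866258
head shift px(x3) 3 5 0.984
```

```bash
python3 -m crank '[{"dx":-0.5,"dy":0.0,"dz":0,"wx":0,"wy":0,"wz":-0.5,"hand":33}]' 20
python3 -c "
from h import *
chk('k29');drop('k29')"
```

```text
time_s: 26.4
tcp_pos: [0.5382, 0.0066, 0.1135]
eef_rot: [-180.0, -0.0, 153.6]
contact_force: [-3.7, 2.3, 0.9]
gripper_width: 0.0292
t 26.4 tcp ang 243.3796631319512 r 60.849390671467 yaw 153.62237494557465 Ft -4.376779064045011 Fr -0.3772505574840005 Fz 0.8674562983527587 w 0.029221845133365114
pin [[405.2, 225.0]]
mark 0.51 [387.3 281.5] 0.07987320023644189 4.2253487234077785
head shift px(x3) 3 5 0.984
```

```bash
python3 -m crank '[{"dx":-0.5,"dy":0.0,"dz":0,"wx":0,"wy":0,"wz":-0.5,"hand":33}]' 20
python3 -c "
from h import *
chk('k30');drop('k30')"
```

```text
time_s: 26.68
tcp_pos: [0.5388, 0.0063, 0.1135]
eef_rot: [180.0, -0.0, 154.1]
contact_force: [-3.5, 1.5, 1.0]
gripper_width: 0.0287
t 26.675 tcp ang 243.9286732696913 r 60.857104145465044 yaw 154.11991422437376 Ft -3.7968287296503536 Fr 0.1666216527282837 Fz 1.0467867579036916 w 0.028654355678758275
pin [[404.8, 230.1]]
mark 0.46 [387.1 283.3] 0.08309849157877423 2.9789230990016846
head shift px(x3) -1 13 0.861
```

```bash
python3 -m crank '[{"dx":-0.5,"dy":0.0,"dz":0,"wx":0,"wy":0,"wz":-0.5,"hand":33}]' 20
python3 -c "
from h import *
chk('k31');drop('k31')"
```

```text
time_s: 26.95
tcp_pos: [0.5392, 0.0062, 0.1136]
eef_rot: [180.0, -0.0, 154.6]
contact_force: [-4.4, 2.2, 0.9]
gripper_width: 0.0288
t 26.95 tcp ang 244.33771437272867 r 60.837158894050305 yaw 154.62010196475865 Ft -4.859066554160021 Fr -0.06793113845506098 Fz 0.8687156278180534 w 0.028769968144695526
pin [[404.6, 231.2]]
mark 0.4 [386.2 278.9] 0.07444993399995042 4.574805824191291
head shift px(x3) -1 13 0.862
```

View pics/k31.png

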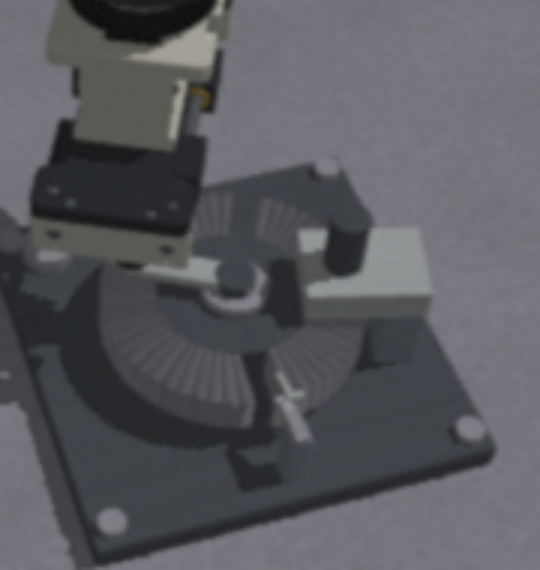

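```bash
python3 -m crank '[{"dx":1.3,"dy":0,"dz":0,"wx":0,"wy":0,"wz":0,"hand":33},{"dx":0,"dy":0,"dz":0,"wx":0,"wy":0,"wz":0,"hand":50},{"dx":0,"dy":0,"dz":0,"wx":0,"wy":0,"wz":0,"hand":50},{"dx":0,"dy":0,"dz":0,"wx":0,"wy":0,"wz":0,"hand":50}]' 20
python3 -m crank '[{"dx":0,"dy":0,"dz":-15,"wx":0,"wy":0,"wz":0,"hand":50},{"dx":0,"dy":0,"dz":-45,"wx":0,"wy":0,"wz":0,"hand":50},{"dx":0,"dy":0,"dz":-45,"wx":0,"wy":0,"wz":0,"hand":50},{"dx":0,"dy":0,"dz":0,"wx":0,"wy":0,"wz":0,"hand":50}]' 20
python3 -c "
from h import *
chk('k32');drop('k32')
s,im=look('s32',[('lock_pin_head',.105),('mark',.06),('pointer',.062)],'side')
look('w32',[('lock_pin_head',.105),('mark',.06),('pointer',.062),('axis',.06)])
cv2.imwrite('pics/s32c.png',cv2.resize(im[120:260,210:390],None,fx=4,fy=4))"
```

```text
time_s: 27.6
tcp_pos: [0.5384, 0.0067, 0.1137]
eef_rot: [180.0, 0.0, 154.6]
contact_force: [-0.0, -1.0, 0.5]
gripper_width: 0.0433
time_s: 28.1
tcp_pos: [0.5404, 0.0071, 0.2237]
eef_rot: [179.7, 0.4, 154.6]
contact_force: [-0.0, 0.9, -0.9]
gripper_width: 0.0439
t 28.1 tcp ang 245.0273422740088 r 59.43927905668814 yaw 154.63125122716139 Ft -0.3780691754556212 Fr -0.7746927025565613 Fz -0.9129718590733407 w 0.04394867372956352
pin [[403.4, 231.8]]
mark 0.39 [387.4 281.1] 0.07919050508294935 4.579632697098382
head shift px(x3) -1 13 0.86
28.25 [0.5377 0.0067 0.2187] [180.   -0.  154.6] 0.0434 [-0.4  0.  -0.3]
lock_pin_head [(0.85, [297.5, 171.9], [0.584, 0.1173, 0.105]), (0.8, [305.6, 337.8], [0.449, -0.1787, 0.105]), (0.77, [297.6, 417.1], [0.3954, -0.2661, 0.105]), (0.62, [354.8, 325.3], [0.5097, -0.1902, 0.105]), (0.6, [346.6, 198.2], [0.6202, 0.0228, 0.105])]
mark [(0.53, [346.0, 201.8], [0.643, 0.0622, 0.06])]
pointer [(0.58, [347.2, 202.3], [0.6428, 0.0581, 0.062])]
28.45 [0.5376 0.0065 0.2177] [-1.799e+02 -1.000e-01  1.546e+02] 0.0437 [ 0.1 -0.1 -0.1]
lock_pin_head [(0.97, [316.9, 13.0], [0.4737, -0.1315, 0.105]), (0.7, [331.2, 366.6], [0.58, 0.1209, 0.105]), (0.57, [234.3, 24.2], [0.5262, -0.1492, 0.105])]
mark []
pointer []
axis []
```

View pics/s32c.png

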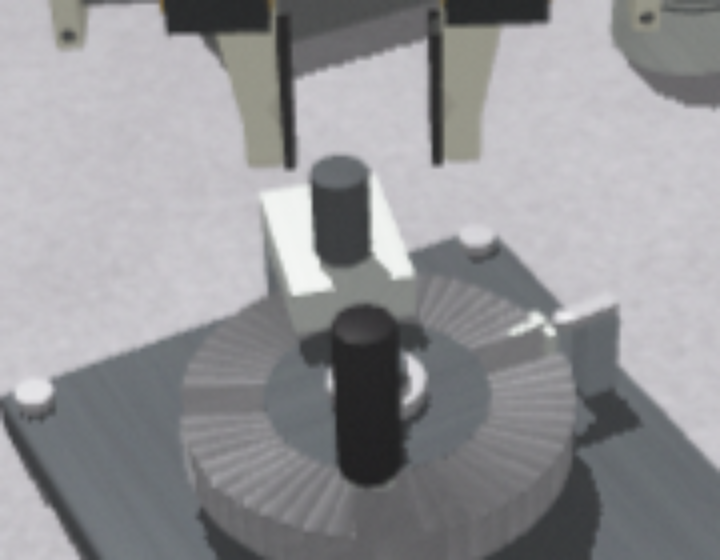

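View pics/k32.png

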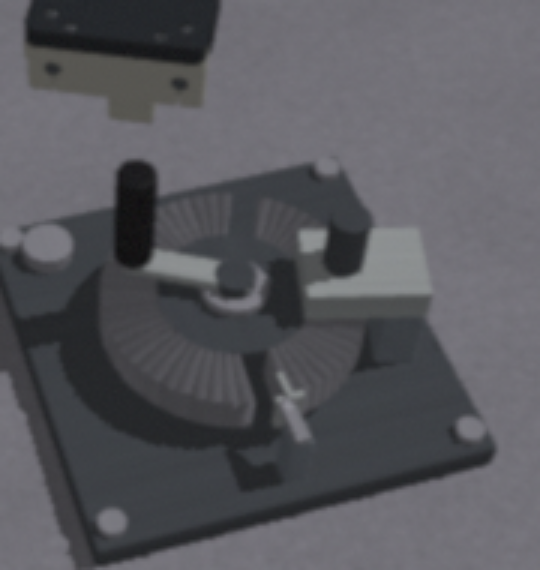

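```bash
python3 -c "
from h import *
for dz in (16,14,12,10): print(dz,proj('side',[.579,.118,.141-dz/1e3])-proj('side',[.579,.118,.141]),3*(proj('scene',[.579,.118,.141-dz/1e3])-proj('scene',[.579,.118,.141])))
A=cv2.imread('pics/d10side.png');B=cv2.imread('pics/s32.png')
z=lambda a,x0,y0:cv2.resize(a[y0:y0+50,x0:x0+40],None,fx=7,fy=7,interpolation=cv2.INTER_CUBIC)
a=cv2.imread('pics/k1.png');b=cv2.imread('pics/k32.png')
cv2.imwrite('pics/cmp.png',np.hstack([z(A,275,140),z(B,275,140)]))
cv2.imwrite('pics/cmp2.png',np.hstack([cv2.resize(i[170:290,300:400],None,fx=3.5,fy=3.5) for i in (a,b)]))
"
```

```text
16 [0.40740609 8.44357124] [-3.78835716 19.59154539]
14 [0.35704302 7.39978671] [-3.32057045 17.17237951]
12 [0.30652071 6.35270183] [-2.8511558  14.74479465]
10 [0.25583839 5.30230091] [-2.38010469 12.30874679]
```

View pics/cmp.png

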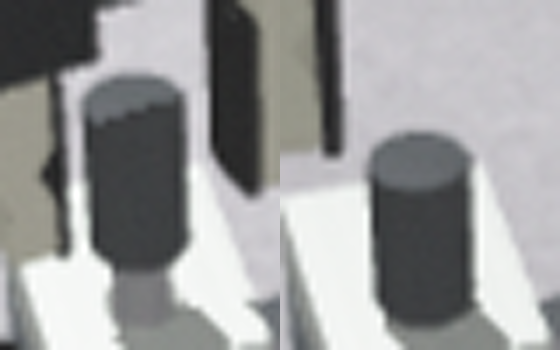

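View pics/cmp2.png

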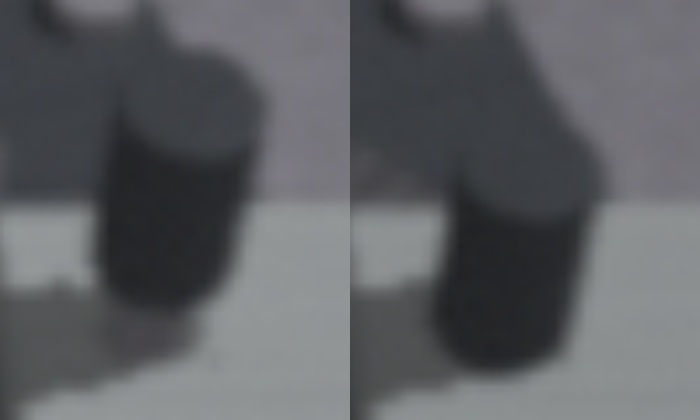

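```bash
python3 -m crank '[{"dx":3.6,"dy":40,"dz":0,"wx":0,"wy":0,"wz":0,"hand":0},{"dx":3.5,"dy":40,"dz":0,"wx":0,"wy":0,"wz":0,"hand":0},{"dx":3.5,"dy":39,"dz":0,"wx":0,"wy":0,"wz":0,"hand":0},{"dx":0,"dy":0,"dz":30,"wx":0,"wy":0,"wz":0,"hand":0},{"dx":0,"dy":0,"dz":30,"wx":0,"wy":0,"wz":0,"hand":0},{"dx":0,"dy":0,"dz":15,"wx":0,"wy":0,"wz":0,"hand":0},{"dx":0,"dy":0,"dz":0,"wx":0,"wy":0,"wz":0,"hand":0}]' 10
```

```text
time_s: 29.58
tcp_pos: [0.5791, 0.1184, 0.1428]
eef_rot: [-179.9, -0.1, 154.6]
contact_force: [-0.6, 0.0, -0.3]
gripper_width: 0.0005
```

```bash
python3 -m crank '[{"dx":0,"dy":0,"dz":5,"wx":0,"wy":0,"wz":0,"hand":0},{"dx":0,"dy":0,"dz":5,"wx":0,"wy":0,"wz":0,"hand":0},{"dx":0,"dy":0,"dz":4,"wx":0,"wy":0,"wz":0,"hand":0},{"dx":0,"dy":0,"dz":0,"wx":0,"wy":0,"wz":0,"hand":0}]' 10;python3 -m crank '[{"dx":0,"dy":0,"dz":1,"wx":0,"wy":0,"wz":0,"hand":0},{"dx":0,"dy":0,"dz":0,"wx":0,"wy":0,"wz":0,"hand":0}]' 10
```

```text
time_s: 30.08
tcp_pos: [0.5793, 0.1186, 0.1294]
eef_rot: [-180.0, -0.0, 154.6]
contact_force: [-0.4, -0.2, 0.4]
gripper_width: -0.0002
time_s: 30.32
tcp_pos: [0.5795, 0.1188, 0.1286]
eef_rot: [180.0, 0.0, 154.6]
contact_force: [0.3, 0.6, 0.4]
gripper_width: 0.0006
```

```bash
python3 -m crank '[{"dx":0,"dy":0,"dz":1,"wx":0,"wy":0,"wz":0,"hand":0},{"dx":0,"dy":0,"dz":0,"wx":0,"wy":0,"wz":0,"hand":0}]' 10
```

```text
time_s: 30.58
tcp_pos: [0.5794, 0.1187, 0.1275]
eef_rot: [-180.0, -0.0, 154.6]
contact_force: [1.1, -0.8, 0.9]
gripper_width: 0.0001
```

```bash
python3 -m crank '[{"dx":0,"dy":0,"dz":1,"wx":0,"wy":0,"wz":0,"hand":0},{"dx":0,"dy":0,"dz":0,"wx":0,"wy":0,"wz":0,"hand":0}]' 10
```

```text
time_s: 30.82
tcp_pos: [0.5794, 0.1187, 0.1265]
eef_rot: [-180.0, -0.0, 154.6]
contact_force: [0.5, 0.1, -0.1]
gripper_width: 0.0004
```

```bash
python3 -m crank '[{"dx":0,"dy":0,"dz":1,"wx":0,"wy":0,"wz":0,"hand":0},{"dx":0,"dy":0,"dz":0,"wx":0,"wy":0,"wz":0,"hand":0}]' 10
```

```text
time_s: 31.08
tcp_pos: [0.5794, 0.1187, 0.1255]
eef_rot: [-180.0, -0.0, 154.6]
contact_force: [0.0, 0.8, -0.0]
gripper_width: 0.0005
```

```bash
python3 -m crank '[{"dx":0,"dy":0,"dz":0.8,"wx":0,"wy":0,"wz":0,"hand":0},{"dx":0,"dy":0,"dz":0,"wx":0,"wy":0,"wz":0,"hand":0}]' 10
```

```text
time_s: 31.32
tcp_pos: [0.5797, 0.1188, 0.1253]
eef_rot: [180.0, 0.0, 154.6]
contact_force: [-1.4, -0.0, 5.9]
gripper_width: 0.0004
```

```bash
python3 -m crank '[{"dx":0,"dy":0,"dz":-10,"wx":0,"wy":0,"wz":0,"hand":0},{"dx":0,"dy":0,"dz":-45,"wx":0,"wy":0,"wz":0,"hand":0},{"dx":0,"dy":0,"dz":-45,"wx":0,"wy":0,"wz":0,"hand":0},{"dx":0,"dy":-50,"dz":0,"wx":0,"wy":0,"wz":0,"hand":0},{"dx":0,"dy":-30,"dz":0,"wx":0,"wy":0,"wz":0,"hand":0},{"dx":0,"dy":0,"dz":0,"wx":0,"wy":0,"wz":0,"hand":0}]' 10
python3 -c "
from h import *
a=cv2.imread('pics/k32.png')
chk('k40')
s,im=look('s40',[('lock_pin_head',.105),('mark',.06),('pointer',.062),('tall_pin_head',.071),('flat_pin_head',.051)],'side')
b=cv2.imread('pics/k40.png')
cv2.imwrite('pics/f40.png',np.hstack([cv2.resize(im[110:430,200:520],(400,400)),cv2.resize(b[:,:540],(400,400))]))"
```

```text
time_s: 32.08
tcp_pos: [0.5442, 0.0447, 0.2252]
eef_rot: [180.0, 0.0, 154.5]
contact_force: [0.9, -0.1, -0.2]
gripper_width: 0.0003
t 32.075 tcp ang 217.3343661118529 r 26.801012365136987 yaw 154.48585661612762 Ft 0.5802921254227932 Fr -0.629242743476257 Fz -0.1886399260477 w 0.00027110517484434224
pin [[403.8, 230.9]]
mark 0.4 [385.6 281.3] 0.0786111572132256 2.4140406867655657
mark 0.34 [193.7 298.4] 0.3094048142729987 -84.56062157349993
32.225 [0.5454 0.0465 0.2247] [-180.    -0.   154.6] 0.0003 [ 0.6 -0.9 -0.4]
lock_pin_head [(0.95, [307.0, 331.2], [0.4548, -0.1709, 0.105]), (0.85, [356.6, 325.0], [0.5118, -0.1908, 0.105]), (0.84, [298.0, 417.7], [0.3955, -0.2669, 0.105]), (0.71, [297.5, 173.4], [0.5823, 0.1137, 0.105])]
mark [(0.48, [346.7, 200.1], [0.6461, 0.0654, 0.06])]
pointer [(0.92, [344.8, 200.8], [0.6413, 0.0632, 0.062])]
tall_pin_head [(0.97, [455.2, 350.9], [0.6127, -0.2599, 0.071])]
flat_pin_head [(0.8, [409.4, 374.0], [0.5537, -0.2512, 0.051]), (0.5, [306.6, 247.1], [0.543, 0.0071, 0.051])]
```

View pics/f40.png

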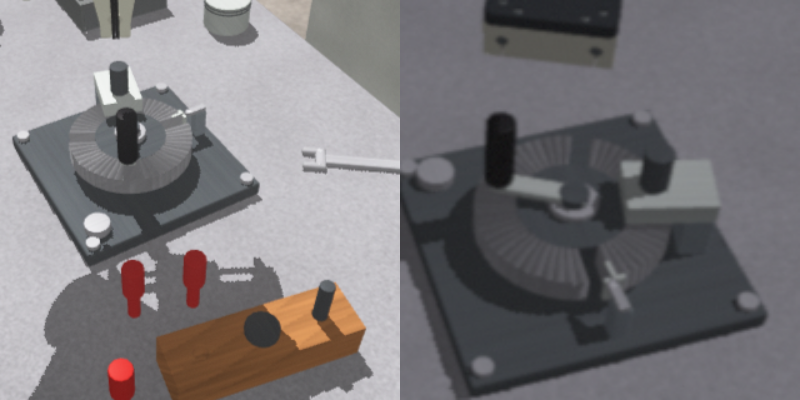

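The pin's head sits on the guide block and the mark is at the pointer. The other two pins are still in the stand, and the arm is clear of everything. I'm handing the job in.

```bash
python3 -c "
from h import *
print(order.close_job(), get_state()['time_s'])"
```

```text
the job is handed in; nothing more can be done
the job is handed in; nothing more can be done
```

The locking pin is fully home in the guide, the timing mark is at the pointer, and the job is handed in at about 32 s. No verdict was reported.

**What I did:** I took the dark pin with the 24 mm head from the stand and set it in the guide hole until I felt it touch the wheel, then let go. I pushed the handle counterclockwise in small steps with the fingers loosely around it. The push stayed at about 4 to 7 N, below the 12 N limit, until the pin dropped into its slot. Then I released the handle and moved clear.

**Last checks:**
- **Pin height:** pressing lightly with closed fingers met the head's top at z = 0.1253 m with about 6 N. Fully home would be 0.125 m. The camera views agreed, showing a drop of 15 to 16 mm.
- **Mark:** it reads about 2 to 5° from the pointer, or 3 to 7 mm. The readings scatter by a few degrees.
- **Other pins:** the tall and flat pins measure within about 9 mm of my first estimate, against the 20 mm limit. They look untouched in the picture.
- **Contact:** the arm was clear of everything, with only noise on the force reading.

I did not turn the wheel on against the pin to feel it block. I stopped as soon as I saw the pin drop, so the block itself is not confirmed by feel. The pin leaned slightly in the guide just before it dropped.

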